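Load the wrapping carousel and hold it with the jar at the front

ROBOT

A 6-joint arm with a two-finger parallel gripper is mounted at the origin on a cart in front of the work surface, level with it; the furniture and walls round the work are solid. World frame = base frame: x ahead of the robot, y to its left, z up, the work surface at z = 0. Lengths are in m, angles in degrees, forces in N, time in s.
With the tool pointing down it reaches from about 0.4 to 0.825 m from the base axis. Payload 7 kg.
Tool frame: the origin (TCP) lies on the centre line of the jaws, within the pads' length; the fingertips stand 17 mm ahead of it and the grasp point (between the pads) lies 2 mm behind it; y points along the fingers, z is the direction in which the jaws open and shut, and the axes are right-handed (so a half turn about y gives the same grasp; the last joint's range is limited). The gripper opens to 88 mm and grips with 3 to 60 N. Pads are 19 mm wide; open, the fingers measure 130 mm over their backs; the gripper's body (78 mm by 193 mm) begins 47 mm behind the grasp point.
Start: joints at [85.548, 20.546, 0.682, 0, -70.136, -16.507], TCP at [0.241, 0.63, 0.244] pointing down, gripper open.
Joint ranges: [-176.03, 176.03], [-82.01, 121.73], [-58.28, 71.71], [-173.87, 95.51], [-174.79, -0.11], [-173.66, 173.66]. Speed limits (degrees/s): [136.94, 136.94, 172.46, 180, 180, 180].

INTERFACE

Orientations are given as [roll, pitch, yaw] about the fixed x, y, z axes, in that order (R = Rz(yaw) Ry(pitch) Rx(roll)).
In Python, from plant import r, capture, camera_info gives the robot as it stands. The module is installed in compiled form; this text tells all that it offers.
- The arm moves only by the tool apply_moves, never from a script. Its argument "deltas" is a list of rows, each an object of numbers: "tx", "ty", "tz": the shift along the tool's x, y, z in m; "turn": the turn about the tool's y in rad; "gripper": the finger opening in m, from 0 to 0.0876. A call has 1 to 5 rows; each row is the pose to reach, as a shift and turn from the pose commanded when the call began, along the tool's axes at that moment; what a row does not reach only later rows make up. A row lasts 1/10 s, in which the tool goes at most 50 mm and 8.59 degrees, less where a joint would pass 70% of its speed; a pose out of reach is approached as far as the arm can. A call with a gripper value outside its range is refused whole. The fingers move at their own pace and stop on an object; "newtons" is the grip in N (left out, the last holds). Time passes only in rows, so rows that repeat a pose let the fingers close. It gives the time, the measured TCP pose, the force and the opening at its end, in the units of the state.
- r.get_state(): the state, without advancing time (a new reading comes with each control period).
- capture(name): name is "scene" or "top" or "wrist"; returns (picture, depth): 480x640x3 uint8, red, green, blue; 480x640 float32, m along the optical axis (not along the pixel's ray), 0 where there is no reading.
- camera_info(name): a dict with "K" (3x3 intrinsics, pixels), "k1" (the pictures are not rectified: a ray, as slopes to the right and down, at radius r is drawn at 1 + k1 r^2 times it, then the intrinsics apply), "eye" and "orientation" of the camera in the world; the wrist camera has in their place "tool_from_camera" (4x4, takes a point from camera to tool coordinates, whose origin is the TCP and whose axes are the tool frame's). Camera axes: x right, y up, looking along -z (the intrinsics and any distortion apply to the point x, -y, -z); pixel columns grow to the right and rows downward; lengths in m; the calibration is good to about 2 mm. A picture is of the moment at which its call begins: read the wrist's pose just before it. camera_info takes no time and is no camera call.
- r.close_job(): hands the job in, once; it reports no verdict.
The state is a dict: "time_s": time; "joints": joint angles; "qd": joint speeds; "joint_torque": joint torques, N m; "tcp_pos": TCP position; "eef_rot": TCP orientation; "contact_force": force on the tool from outside, world axes, zero at the start; "moment": the same for the moment, N m; "gripper_width": finger opening in m.
Only numpy, scipy, OpenCV 4.12 (cv2) and the standard library are available. Lean on these libraries where they do the work, as an engineer would, in place of code of your own. Each camera call takes 0.05 s, during which the arm holds its last target.

TASK

Put the roll of paper tape over the upright spindle in the middle of the carousel so that it sits flat on the hub, and let go of it. Then take the carousel by its upright wooden grip post, turn it until the clip-top jar stands at the brass pointer on the foot, and hold the turntable still there: finish with the gripper still closed on the post. Leave the loose things on the table (hare figure, mug, matchbox, tealight) where they are.

Things in the scene. Friction and masses are not known exactly. Their poses are not given: they have to be found in the camera images.
- roll_center (a point): Centre (half-way up) of the loose roll of paper tape: a plain ring 50 mm across and 42 mm high, about 80 g, standing upright with a cardboard core; the bore along its z axis is 18 mm wide and goes right through. It starts on the table behind the row of soap boxes, whose label cards stand up close in front of it. It can be gripped across its 50 mm outside from above.
- roll: The same roll of paper tape; origin at the centre of its underside, z up along the bore.
- spindle_tip (a point): Tip of the steel spindle on the turning axis in the middle of the carousel, 135 mm above the table. The spindle is 12 mm thick, pointed over its last 9 mm, and stands 60 mm out of a 42 mm wide wooden hub whose flat top, 75 mm above the table, is the roll's seat: seated, the roll's centre is 96 mm above the table.
- jar_center (a point): Point on the upright axis of the clip-top jar (hinged clip lid, buttons inside, 68 mm wide, top 122 mm above the table), 74 mm above the table. The jar is fixed on the light wooden turntable (240 mm across, top 30 mm above the table), 80 mm from the axis. The other three vessels fixed on it, a quarter turn apart, are lower: tops at 50 to 92 mm.
- front_spot (a point): The point where jar_center is when the jar stands exactly at the pointer: 80 mm from the axis towards the brass pointer, 74 mm above the table. The pointer lies on a tongue of the fixed dark foot, 140 mm from the axis, and shows out from under the turntable. The foot does not move, but how it is set on the table differs from start to start.
- grip_post: Upright wooden grip post fixed on the turntable, 105 mm from the axis, 135 degrees anticlockwise (seen from above) from the jar. Origin at its foot on the axis of the post, 30 mm above the table, z up. It is 115 mm high, so its top is 145 mm above the table; the grip is its round upper end, 16 mm thick from 115 to 142 mm above the table, with a 14 mm stem below.
- turntable (a joint): Angle of the turntable on its foot, rad, growing anticlockwise seen from above; 0 with the jar exactly at the pointer. It starts between -1.6 and -0.7, turns freely between stops at -3.1 and 3.1 with light friction (about 0.06 N m), has no spring and stays where it is left.
- hare_figure: Loose dark hare figure, 36x50x102 mm, bystander; origin under its centre.
- spare_tealight: Loose tealight, 38 mm wide and 20 mm high, on the table, bystander; origin under its centre.
- match_box: Loose matchbox, 36x55x16 mm, bystander; origin under its centre.
- blue_mug: Loose dark blue mug, 72x103x85 mm, bystander; origin on its underside.
Things that resemble listed ones, but are neither listed nor needed, are in the scene too. There is more than one size of the roll; the job needs the smaller.

How it is judged (in metres and radians):
On the way, in this order (a step that is already met when the one before it is completed fails the run):
1. the roll sits on the hub, over the spindle, let go of (horizontal distance between roll_center and spindle_tip below 0.006 m and height (world z) of roll_center between 0.092 and 0.1 m and angle between roll_center's own z axis and vertical below 0.1 rad and contact force between the fingers and roll below 0.1 N), for 0.3 s.
2. the clip-top jar stands at the pointer and the grip post is held still (horizontal distance between jar_center and front_spot below 0.012 m and velocity of joint turntable between -0.05 and 0.05 rad/s and contact force between the fingers and grip_post above 2 N), for 0.2 s.
At the end, for the whole second after the job is handed in: Roll flat on the hub over the spindle (centre 92-100 mm above the table, within 6 mm of the axis, tilt under 0.1 rad), fingers off it; jar axis within 12 mm of the front spot; turntable still (under 0.05 rad/s); fingers hold the grip post with over 2 N (all of step 1 and all of step 2); the arm keeps its last pose, push and grip.
It fails at once if the hare figure was moved more than 30 mm (distance of hare_figure from where it was at the start of the episode above 0.03 m).
It fails at once if the tealight on the table was moved more than 30 mm (distance of spare_tealight from where it was at the start of the episode above 0.03 m).
It fails at once if the matchbox was moved more than 30 mm (distance of match_box from where it was at the start of the episode above 0.03 m).
It fails at once if the blue mug was moved more than 30 mm (distance of blue_mug from where it was at the start of the episode above 0.03 m).
It also fails if it takes over 64 s, if anything falls off the work surface, if the arm or the gripper's body presses on something with over 40 N, if the wrist force passes 120 N, or if a joint passes its speed limit or range.

## Working session

There is one attempt and no reset: what is moved stays moved. The work goes in short steps, Python scripts to look and compute and a tool call to move; the robot and the scene stay as the last step left them, time stands still between calls to the robot, and variables do not carry over. Pictures are saved under pics/ and viewed, and the job is handed in when it is done.

Besides the shell and the picture viewer there is one more tool, called after ">>>" by a JSON object that holds its "api" and its "payload". apply_moves: Moves the arm, as the interface text tells. Its arguments: {"type":"object","properties":{"deltas":{"type":"array","items":{"type":"object","properties":{"tx":{"type":"number"},"ty":{"type":"number"},"tz":{"type":"number"},"turn":{"type":"number"},"gripper":{"type":"number"}}}},"newtons":{"type":"number"}},"required":["deltas"]}

```bash
mkdir -p pics; cat > h.py <<'E'
import numpy as np, cv2
from plant import r, capture, camera_info
from scipy.spatial.transform import Rotation as R
def save(n,p): cv2.imwrite(f'pics/{n}.png',p[:,:,::-1])
E
python3 - <<'E'
from h import *
s=r.get_state(); print(s)
for n in ("scene","top","wrist"):
    print(n,camera_info(n))
    p,d=capture(n); save(n+'0',p); np.savez(f'pics/{n}0.npz',p=p,d=d)
E
```

```text
{'time_s': 0.0, 'joints': array([ 8.55478529e+01,  2.05929702e+01,  6.33544067e-01, -1.98432394e-02,
       -7.01367973e+01, -1.65075085e+01]), 'qd': array([ 0.01636775,  0.01512357,  0.00781302,  0.03234914, -0.05300651,
       -0.03146037]), 'joint_torque': array([-2.44351533e-03, -5.82718885e+01,  2.93060392e+01,  6.99701026e+00,
        7.04320759e-03, -1.61723692e-04]), 'tcp_pos': array([0.24130684, 0.62989241, 0.24260447]), 'eef_rot': array([-8.99024419e+01,  9.45874886e-03,  1.59033594e+02]), 'contact_force': array([ 0.92574096,  0.89353727, -0.49110012]), 'moment': array([-0.05956955,  0.02302079,  0.00537433]), 'gripper_width': 0.08761723265681493}
scene {'K': array([[487.16045399,   0.        , 322.24360472],
       [  0.        , 487.16045399, 234.39345224],
       [  0.        ,   0.        ,   1.        ]]), 'k1': -0.004133003234348815, 'eye': array([0.57954218, 0.79998959, 0.81133814]), 'orientation': array([ 49.5782058 ,  -1.24481675, 179.71318712])}
top {'K': array([[464.10190952,   0.        , 327.3572042 ],
       [  0.        , 464.10190952, 243.66673227],
       [  0.        ,   0.        ,   1.        ]]), 'k1': -0.02306145651748974, 'eye': array([ 0.50627142, -0.05006024,  1.03608565]), 'orientation': array([ 3.75821782e+00, -6.73837264e-02, -9.17083504e+01])}
wrist {'K': array([[387.13858107,   0.        , 325.62723967],
       [  0.        , 387.13858107, 243.94771649],
       [  0.        ,   0.        ,   1.        ]]), 'k1': -0.048227457344499174, 'tool_from_camera': array([[ 4.93837438e-04, -9.53731723e-01, -3.00658537e-01,
        -8.14845266e-02],
       [-7.24571304e-04,  3.00658154e-01, -9.53731697e-01,
        -1.41155310e-01],
       [ 9.99999616e-01,  6.88836966e-04, -5.42570386e-04,
        -6.68481470e-04],
       [ 0.00000000e+00,  0.00000000e+00,  0.00000000e+00,
         1.00000000e+00]])}
```

View pics/scene0.png

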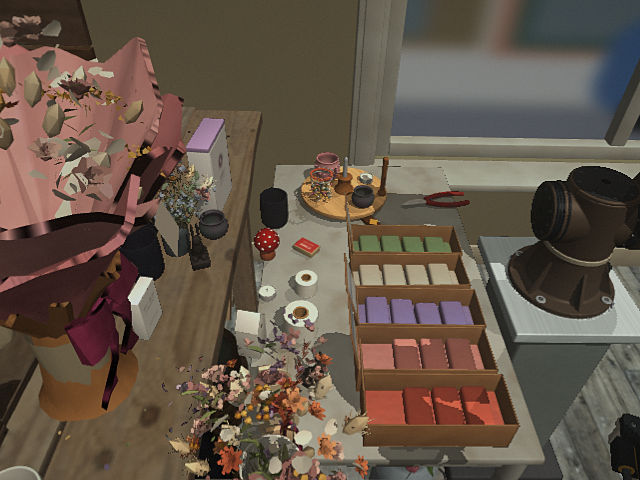

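View pics/top0.png

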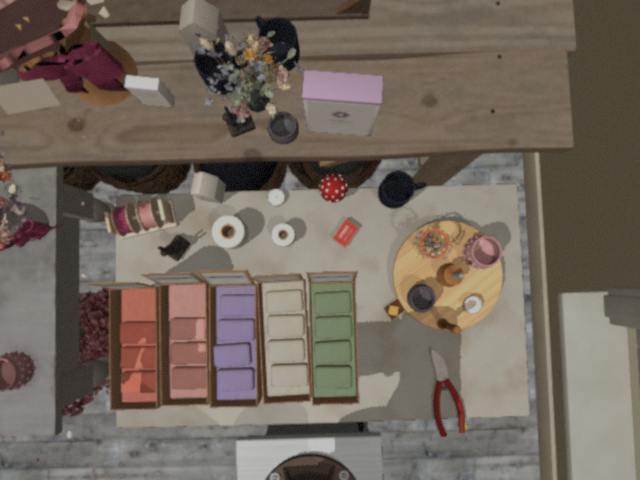

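View pics/wrist0.png

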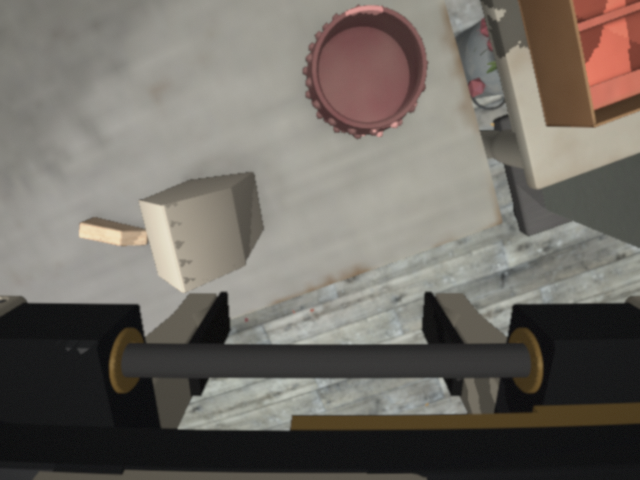

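```bash
cat >> h.py <<'E'
def ray(n,uv,pose=None):
    c=camera_info(n); K=c['K']; k=c['k1']
    uv=np.atleast_2d(np.array(uv,float))
    q=np.stack([(uv[:,0]-K[0,2])/K[0,0],(uv[:,1]-K[1,2])/K[1,1]],1)
    m=q.copy()
    for _ in range(20): m=q/(1+k*(m**2).sum(1,keepdims=True))
    d=np.stack([m[:,0],-m[:,1],-np.ones(len(m))],1)
    if n=='wrist':
        T=c['tool_from_camera']; Rt=R.from_euler('xyz',pose[1],degrees=True).as_matrix()
        return Rt@T[:3,3]+pose[0], d@(Rt@T[:3,:3]).T
    return c['eye'], d@R.from_euler('xyz',c['orientation'],degrees=True).as_matrix().T
def onz(n,uv,z,pose=None):
    o,d=ray(n,uv,pose); return o+d*((np.broadcast_to(z,len(d))-o[2])/d[:,2])[:,None]
def pts(n,d,pose=None):
    v,u=np.nonzero(d>0); o,dd=ray(n,np.stack([u,v],1),pose)
    P=np.full(d.shape+(3,),np.nan); P[v,u]=o+dd*d[v,u][:,None]; return P
E
python3 - <<'E'
from h import *
a=np.load('pics/top0.npz'); p=a['p']
c=cv2.resize(p[200:350,370:530],None,fx=5,fy=5,interpolation=cv2.INTER_CUBIC); save('topcar',c[:600])
c=cv2.resize(p[150:300,90:350],None,fx=3,fy=3,interpolation=cv2.INTER_CUBIC); save('toproll',c)
P=pts('top',a['d'])
for n,u,v in [('hub',452,273),('jar',434,243),('post',449,325),('ptr',394,310),('sroll',283,234),('broll',228,232),('table',380,350),('mug',395,188),('box',345,232),('card',228,278),('card2',282,278),('greenc',332,275)]:
    print(n,P[v,u].round(4))
s=np.load('pics/scene0.npz'); P=pts('scene',s['d']); p=s['p']
save('scenecar',cv2.resize(p[140:300,245:405],None,fx=3.7,fy=3.7,interpolation=cv2.INTER_CUBIC))
print(P[277,307],P[270,297])
E
```

```text
hub [ 0.5008 -0.3081  0.0794]
jar [ 0.5646 -0.2763  0.0679]
post [ 0.3978 -0.2905  0.1049]
ptr [ 0.4234 -0.195   0.0119]
sroll [0.5985 0.045  0.0044]
broll [ 0.6073  0.1691 -0.002 ]
table [ 0.3357 -0.1624  0.0004]
mug [ 0.6943 -0.2086  0.0071]
box [ 0.5977 -0.0929  0.0174]
card [0.5044 0.1443 0.1221]
card2 [0.5013 0.0384 0.1193]
greenc [ 0.5043 -0.0599  0.1453]
[0.5928413  0.03339113 0.0329312 ] [ 0.61753065 -0.02357117 -0.00177578]
```

View pics/topcar.png

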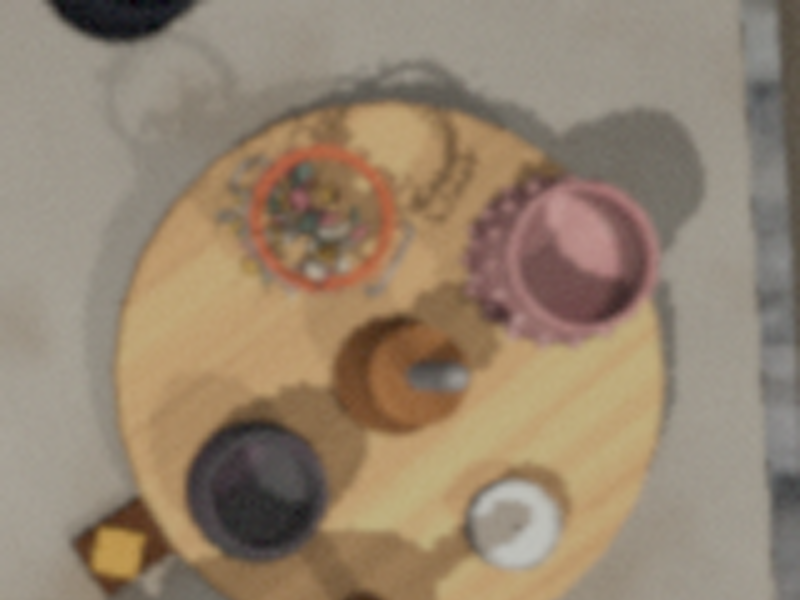

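View pics/toproll.png

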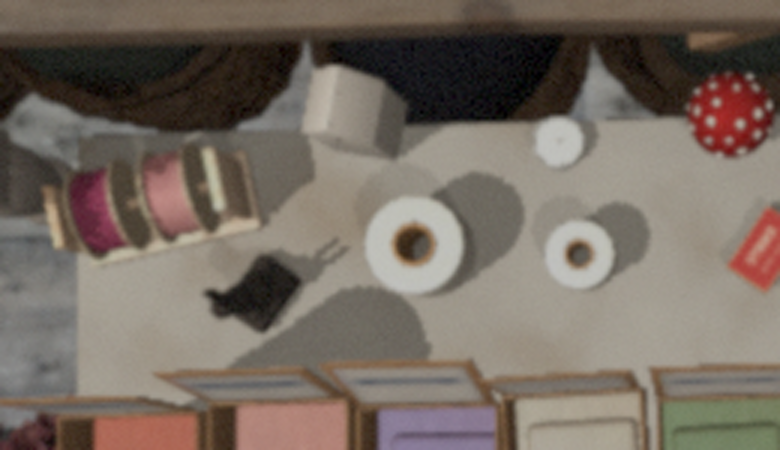

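View pics/scenecar.png

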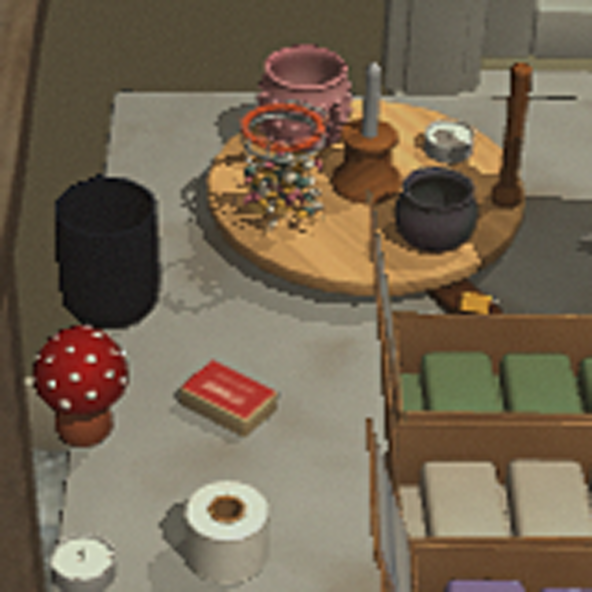

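```bash
python3 - <<'E'
from h import *
a=np.load('pics/top0.npz'); p=a['p'].astype(int); d=a['d']; s=np.load('pics/scene0.npz')
P=pts('top',d)
# roll in top
def blob(mask,uv):
    n,l,st,c=cv2.connectedComponentsWithStats(mask.astype(np.uint8)); k=l[uv[1],uv[0]]; return (l==k),st[k]
m=(p.min(2)>150)&(np.arange(640)[None]>255)&(np.arange(640)[None]<310)&(np.arange(480)[:,None]<265)&(np.arange(480)[:,None]>212)
print(p[228,283],p[250,283],p[227,265])
cs,_=cv2.findContours(m.astype(np.uint8),cv2.RETR_EXTERNAL,cv2.CHAIN_APPROX_NONE)
c=max(cs,key=cv2.contourArea); e=cv2.fitEllipse(c); print('top roll',e,onz('top',[e[0]],.042))
# scene roll
q=s['p'].astype(int); P2=pts('scene',s['d'])
m=(abs(P2[...,2]-.042)<.006)&(abs(P2[...,0]-.595)<.05)&(abs(P2[...,1]-.044)<.05)
print('scene roll depth top',np.nanmean(P2[m],0),m.sum(), (np.nanmin(P2[m],0)+np.nanmax(P2[m],0))/2)
m=(abs(P[...,2]-.042)<.008)&(abs(P[...,0]-.595)<.05)&(abs(P[...,1]-.044)<.05)
print('top roll depth',np.nanmean(P[m],0),m.sum(),(np.nanmin(P[m],0)+np.nanmax(P[m],0))/2)
# turntable disc
hsv=cv2.cvtColor(a['p'],cv2.COLOR_RGB2HSV)
print('disc hsv',hsv[320,430],hsv[260,410])
m=((hsv[...,1]>75)&(hsv[...,0]<25)).astype(np.uint8); m[:, :385]=0; m[:205]=0; m[345:]=0; m[:,515:]=0
cs,_=cv2.findContours(m,cv2.RETR_EXTERNAL,cv2.CHAIN_APPROX_NONE); c=max(cs,key=cv2.contourArea)
w=onz('top',c[:,0].astype(float),.03)[:,:2]
from scipy.optimize import least_squares
f=least_squares(lambda x:np.hypot(*(w-x[:2]).T)-x[2],[.5,-.3,.12],loss='soft_l1',f_scale=.001); print('disc',f.x)
# jar rim z .122 ellipse: orange
m=((hsv[...,1]>110)&(hsv[...,0]<12)&(hsv[...,2]>150)).astype(np.uint8)
m[:225]=0;m[265:]=0;m[:,:415]=0;m[:,455:]=0
cs,_=cv2.findContours(m,cv2.RETR_EXTERNAL,cv2.CHAIN_APPROX_NONE); c=max(cs,key=cv2.contourArea);e=cv2.fitEllipse(c);print('jar',e)
for z in (.1,.11,.122): print(onz('top',[e[0]],z))
# pointer brass
m=((hsv[...,1]>110)&(hsv[...,0]>15)&(hsv[...,0]<30)&(hsv[...,2]>150)).astype(np.uint8); m[:295]=0;m[325:]=0;m[:,:380]=0;m[:,404:]=0
mm=cv2.moments(m);u=[mm['m10']/mm['m00'],mm['m01']/mm['m00']];print('ptr',u,mm['m00'],onz('top',[u],.012))
# tips: rays
def tri(u1,u2):
    o1,d1=ray('top',[u1]);o2,d2=ray('scene',[u2]);d1=d1[0];d2=d2[0]
    A=np.stack([d1,-d2],1);t=np.linalg.lstsq(A,o2-o1,rcond=None)[0];a=o1+t[0]*d1;b=o2+t[1]*d2
    return (a+b)/2,np.linalg.norm(a-b)
print('tip',tri([370+465/5,200+376/5],[245+374/3.7,140+64/3.7]))
z=.135; print(onz('top',[[370+465/5,200+376/5]],z),onz('scene',[[245+374/3.7,140+64/3.7]],z))
save('toppost',cv2.resize(a['p'][290:350,380:480],None,fx=8,fy=8,interpolation=cv2.INTER_CUBIC))
# heights near roll
for nm,x0,x1,y0,y1 in [('cards',.47,.56,-.1,.14),('shelf',.68,.9,-.05,.2),('bigroll',.55,.66,.12,.22),('path',.55,.65,-.3,-.02)]:
    for PP in (P,P2):
        m=(PP[...,0]>x0)&(PP[...,0]<x1)&(PP[...,1]>y0)&(PP[...,1]<y1); 
        k=PP[m]; h=k[k[:,2]>.06]
        print(nm,np.percentile(k[:,2],[50,99,100]).round(3), (np.percentile(h[:,0],[1,99]).round(3) if len(h) else None))
E
```

```text
[187 185 179] [159 153 142] [159 152 140]
top roll ((282.1267395019531, 234.54393005371094), (21.74761199951172, 22.61625862121582), 56.99565124511719) [[0.59404145 0.04342272 0.042     ]]
scene roll depth top [0.59482943 0.04451662 0.04029385] 290 [0.59487283 0.04330173 0.04103071]
top roll depth [0.59473454 0.0418382  0.04135819] 371 [0.59528543 0.04177392 0.04071242]
disc hsv [ 16 120 145] [ 19  96 191]
disc [ 0.49601007 -0.30978237  0.11816797]
jar ((433.8622741699219, 243.30931091308594), (26.90412712097168, 27.475723266601562), 141.9921112060547)
[[ 0.56201405 -0.26853394  0.1       ]]
[[ 0.56141856 -0.26620003  0.11      ]]
[[ 0.56070398 -0.26339934  0.122     ]]
ptr [393.2054794520548, 309.9178082191781] 73.0 [[ 0.42363028 -0.19328362  0.012     ]]
tip (array([ 0.49607006, -0.31549582,  0.13099024]), np.float64(0.00024264490380613256))
[[ 0.49623559 -0.31433034  0.135     ]] [[ 0.49644203 -0.30890892  0.135     ]]
cards [0.005 0.173 0.176] [0.475 0.519]
cards [0.    0.171 0.174] [0.471 0.52 ]
shelf [0.152 0.344 0.355] [0.693 0.897]
shelf [0.162 0.326 0.569] [0.735 0.895]
bigroll [0.003 0.062 0.065] [0.574 0.635]
bigroll [0.018 0.06  0.062] [0.573 0.633]
path [0.001 0.112 0.121] [0.551 0.649]
path [0.001 0.11  0.119] [0.551 0.648]
```

View pics/toppost.png

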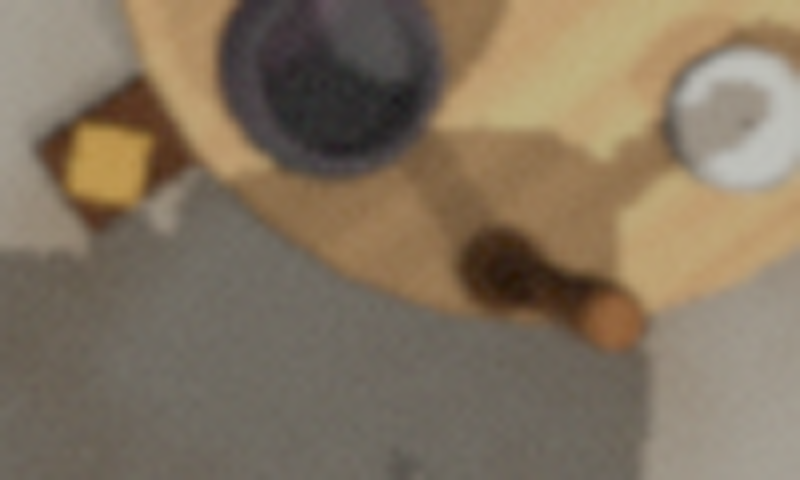

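```bash
python3 - <<'E'
from h import *
H=np.full((24,44),-1.)
for n in('top','scene'):
    P=pts(n,np.load(f'pics/{n}0.npz')['d']).reshape(-1,3); P=P[np.isfinite(P[:,0])]
    i=((P[:,0]-.1)/.04).astype(int); j=((P[:,1]+.5)/.04).astype(int)
    k=(i>=0)&(i<24)&(j>=0)&(j<32)&(P[:,2]<.7)
    np.maximum.at(H,(i[k],j[k]),P[k,2])
print('     '+' '.join(f'{-50+4*j:3d}' for j in range(32)))
for i in range(23,-1,-1): print(f'{10+4*i:3d}: '+' '.join(f'{int(h*100):3d}' if h>-.9 else '  .' for h in H[i,:32]))
E
```

```text
-50 -46 -42 -38 -34 -30 -26 -22 -18 -14 -10  -6  -2   2   6  10  14  18  22  26  30  34  38  42  46  50  54  58  62  66  70  74
102:  15  15  15  15  15  15  15  15  47  55  18  17  17  17  17  17  17  16  17  17  21  17  19   .   .   .   .   .   .   .   .   .
 98:  15  15  15  15  15  15  15  15  55  55  19  17  17  17  22  25  27  26  17  17  17  17  19  20  18  15   .   .   .   .   .   .
 94:  15  15  15  15  15  15  15  15  15  15  15  15  23  23  23  25  58  59  55  49  45  28  29  21  15  15 -72 -71   .   .   .   .
 90:  15  15  15  15  15  15  15  15  15  15  15  15  23  29  31  35  59  59  63  63  60  31  32  39  41  19  23 -71 -71 -72   . -53
 86:  15  15  15  15  15  15  15  15  15  15  15  15  32  35  33  35  56  59  58  58  66  62  58  41  49  15  23 -39 -39 -40 -44 -49
 82:  15  15  15  15  15  15  15  15  15  32  32  32  31  35  35  35  22  59  59  59  66  64  67  64  58  55  52  15 -39 -42 -44 -73
 78:  15  15  15  15  15  15  15  15  32  32  33  33  32  34  35  31  15  54  62  60  58  67  63  64  58  57  55  15 -44   .   . -73
 74:  15  15  15  15  15  15  15  15  32 
[... 1519 characters left out ...]
  0  10  16  16  14 -26 -32   .   .
 26:   0   0   0   0   1   1   0   0   0   7   5   5   7   5   7   7   5   7   5   7   7   5   7   0  10  10  31  10 -27 -30   .   .
 22:   0   0   0   0   1   1   0   0   0   7   7   7   7   7   7   7   7   7   7   7   7   7   7   0  10  33  33  32   .   .   .   .
 18:   0   0   0   0   1   1   0   0   0   0   0   0   0   0   0   0   0   0   0   0   0   0   0   0  10  10  10  10 -30 -37   .   .
 14:   .   .   .   1   1   1   .   .   0   0   0   0   0   0   0   0   0 -64   .   .   .   .   .   .   .   .   .   . -29 -27 -28   .
 10:   .   .   .   .   .   .   .   .   0   0  22  27  27  27  21   1   0 -63   .   .   .   .   .   .   .   .   .   .   . -28 -28 -37
```

```bash
cat >> h.py <<'E'
def go(x,y,z,yaw=None):
    s=r.get_state(); p=s['tcp_pos']; w=s['eef_rot'][2]; Rt=R.from_euler('xyz',s['eef_rot'],degrees=True).as_matrix()
    d=Rt.T@(np.array([x,y,z])-p); t=0 if yaw is None else -np.radians((yaw-w+180)%360-180)
    print('t',round(s['time_s'],2),'pos',p.round(4),'rot',s['eef_rot'].round(2),'J',s['joints'].round(1),'F',s['contact_force'].round(1),'w',round(s['gripper_width'],4)); print('tx ty tz',d.round(4),'turn',round(t,4))
E
python3 -c "
from h import *
go(.38,.25,.3)"
```

```text
t 0.15 pos [0.2413 0.63   0.2428] rot [-8.9920e+01  1.0000e-02  1.5904e+02] J [ 85.6  20.6   0.6  -0.  -70.1 -16.5] F [-0.1  0.2  1. ] w 0.0875
tx ty tz [-0.2655 -0.0567  0.3053] turn 0
```

>>> {"api": "apply_moves", "payload": {"deltas": [{"ty": -0.05}, {"tx": -0.265, "ty": -0.057, "tz": 0.305}, {"tx": -0.265, "ty": -0.057, "tz": 0.305}, {"tx": -0.265, "ty": -0.057, "tz": 0.305}, {"tx": -0.265, "ty": -0.057, "tz": 0.305}]}}

```text
invalid input at $.deltas[0]: expected keys tx, ty, tz, turn, gripper
```

```bash
python3 -c "
from h import *
go(.38,.25,.3)
go(.594,.043,.22,180)"
```

```text
t 0.15 pos [0.2413 0.63   0.2428] rot [-8.9920e+01  1.0000e-02  1.5904e+02] J [ 85.6  20.6   0.6  -0.  -70.1 -16.5] F [-0.1  0.2  1. ] w 0.0875
tx ty tz [-0.2655 -0.0567  0.3053] turn 0
t 0.15 pos [0.2413 0.63   0.2428] rot [-8.9920e+01  1.0000e-02  1.5904e+02] J [ 85.6  20.6   0.6  -0.  -70.1 -16.5] F [-0.1  0.2  1. ] w 0.0875
tx ty tz [-0.5393  0.0234  0.422 ] turn -0.3658
```

All keys needed.

>>> {"api": "apply_moves", "payload": {"deltas": [{"tx": 0, "ty": -0.05, "tz": 0, "turn": 0, "gripper": 0.0876}, {"tx": -0.265, "ty": -0.057, "tz": 0.305, "turn": 0, "gripper": 0.0876}, {"tx": -0.265, "ty": -0.057, "tz": 0.305, "turn": 0, "gripper": 0.0876}, {"tx": -0.265, "ty": -0.057, "tz": 0.305, "turn": 0, "gripper": 0.0876}, {"tx": -0.265, "ty": -0.057, "tz": 0.305, "turn": 0, "gripper": 0.0876}]}}

```text
time_s: 0.65
tcp_pos: [0.3101, 0.4404, 0.2968]
eef_rot: [-90.0, -0.0, 159.1]
contact_force: [1.1, 1.0, 1.2]
gripper_width: 0.0878
```

```bash
python3 -c "
from h import *
go(.38,.25,.3)
go(.594,.043,.3,180)"
```

```text
t 0.65 pos [0.3101 0.4404 0.2968] rot [-89.98  -0.   159.07] J [ 75.7   5.9 -11.6  -0.  -72.5  -6.6] F [1.1 1.  1.2] w 0.0878
tx ty tz [-0.1333 -0.0031  0.1529] turn 0
t 0.65 pos [0.3101 0.4404 0.2968] rot [-89.98  -0.   159.07] J [ 75.7   5.9 -11.6  -0.  -72.5  -6.6] F [1.1 1.  1.2] w 0.0878
tx ty tz [-0.4071 -0.0031  0.2698] turn -0.3653
```

>>> {"api": "apply_moves", "payload": {"deltas": [{"tx": -0.133, "ty": 0, "tz": 0.153, "turn": 0, "gripper": 0.0876}, {"tx": -0.133, "ty": 0, "tz": 0.153, "turn": 0, "gripper": 0.0876}, {"tx": -0.133, "ty": 0, "tz": 0.153, "turn": 0, "gripper": 0.0876}, {"tx": -0.133, "ty": 0, "tz": 0.153, "turn": 0, "gripper": 0.0876}, {"tx": -0.407, "ty": 0, "tz": 0.27, "turn": -0.365, "gripper": 0.0876}]}}

```text
time_s: 1.15
tcp_pos: [0.4074, 0.2232, 0.2978]
eef_rot: [-90.1, 0.0, 166.2]
contact_force: [1.0, 1.8, 2.7]
gripper_width: 0.0877
```

```bash
python3 -c "
from h import *
go(.594,.043,.3,180)"
```

```text
t 1.15 pos [0.4074 0.2232 0.2978] rot [-9.0090e+01  1.0000e-02  1.6617e+02] J [ 53.1  -1.8 -19.5  -0.  -72.2  23.1] F [1.  1.8 2.7] w 0.0877
tx ty tz [-0.2242 -0.0024  0.1304] turn -0.2414
```

>>> {"api": "apply_moves", "payload": {"deltas": [{"tx": -0.224, "ty": 0, "tz": 0.13, "turn": -0.241, "gripper": 0.0876}, {"tx": -0.224, "ty": 0, "tz": 0.13, "turn": -0.241, "gripper": 0.0876}, {"tx": -0.224, "ty": 0, "tz": 0.13, "turn": -0.241, "gripper": 0.0876}, {"tx": -0.224, "ty": 0, "tz": 0.13, "turn": -0.241, "gripper": 0.0876}, {"tx": -0.224, "ty": 0, "tz": 0.13, "turn": -0.241, "gripper": 0.0876}]}}

```text
time_s: 1.65
tcp_pos: [0.5817, 0.0578, 0.297]
eef_rot: [-90.0, -0.0, 179.9]
contact_force: [0.8, 2.1, 0.5]
gripper_width: 0.0879
```

>>> {"api": "apply_moves", "payload": {"deltas": [{"tx": -0.02, "ty": 0.08, "tz": 0.01, "turn": 0, "gripper": 0.0876}, {"tx": -0.02, "ty": 0.08, "tz": 0.01, "turn": 0, "gripper": 0.0876}, {"tx": -0.02, "ty": 0.08, "tz": 0.01, "turn": 0, "gripper": 0.0876}]}}

```text
time_s: 1.95
tcp_pos: [0.5983, 0.0479, 0.2115]
eef_rot: [-89.9, -0.5, 179.8]
contact_force: [-0.3, 0.1, -0.0]
gripper_width: 0.0874
```

```bash
python3 -c "
from h import *
go(.594,.043,.22,180)
s=r.get_state(); p,d=capture('wrist'); save('w1',p); np.savez('pics/w1.npz',p=p,d=d,a=s['tcp_pos'],b=s['eef_rot'])"
```

```text
t 1.95 pos [0.5983 0.0479 0.2115] rot [-89.86  -0.53 179.78] J [ 23.2  15.2 -11.3  -0.1 -64.1  66.7] F [-0.3  0.1 -0. ] w 0.0874
tx ty tz [ 0.0044 -0.0084  0.005 ] turn -0.0039
```

View pics/w1.png

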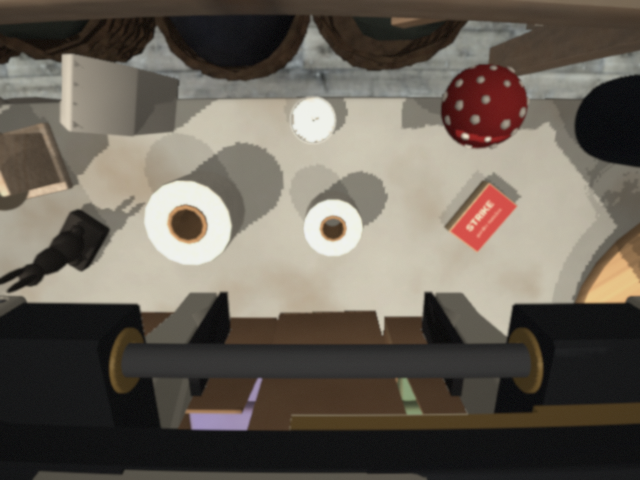

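```bash
python3 - <<'E'
from h import *
a=np.load('pics/w1.npz'); p=a['p'].astype(int); pose=(a['a'],a['b'])
m=(p.min(2)>205).astype(np.uint8); m[:, :290]=0;m[:,380:]=0;m[:180]=0;m[275:]=0
cs,_=cv2.findContours(m,cv2.RETR_EXTERNAL,cv2.CHAIN_APPROX_NONE); c=max(cs,key=cv2.contourArea); e=cv2.fitEllipse(c)
print(e); w=onz('wrist',c[:,0].astype(float),.042,pose); print(onz('wrist',[e[0]],.042,pose), np.ptp(w,0))
P=pts('wrist',a['d'],pose); mm=(abs(P[...,2]-.042)<.006)&(abs(P[...,0]-.594)<.04)&(abs(P[...,1]-.043)<.04); q=P[mm]; print((q.min(0)+q.max(0))/2,np.ptp(q,0))
go(.5945,.043,.12,180)
E
```

```text
((332.3993225097656, 227.90066528320312), (54.74361038208008, 57.162452697753906), 84.94263458251953)
[[0.59442342 0.04245709 0.042     ]] [0.04666784 0.04753258 0.        ]
[0.59468093 0.04225582 0.04015692] [0.04870018 0.04947627 0.00770777]
t 2.0 pos [0.5995 0.0487 0.2149] rot [-89.88  -0.29 179.86] J [ 23.2  15.  -11.1  -0.  -64.2  66.6] F [-0.2 -0.4  1.8] w 0.0873
tx ty tz [0.0045 0.095  0.0055] turn -0.0024
```

>>> {"api": "apply_moves", "payload": {"deltas": [{"tx": 0.005, "ty": 0.05, "tz": 0.006, "turn": 0, "gripper": 0.0876}, {"tx": 0.005, "ty": 0.1, "tz": 0.006, "turn": 0, "gripper": 0.0876}, {"tx": 0.005, "ty": 0.12, "tz": 0.006, "turn": 0, "gripper": 0.0876}, {"tx": 0.005, "ty": 0.12, "tz": 0.006, "turn": 0, "gripper": 0.0876}]}}

```text
time_s: 2.4
tcp_pos: [0.5945, 0.044, 0.0963]
eef_rot: [-89.9, -0.2, 180.0]
contact_force: [0.6, -1.0, 0.5]
gripper_width: 0.0877
```

```bash
python3 - <<'E'
from h import *
go(.5945,.0425,.032,180)
E
```

```text
t 2.4 pos [0.5945 0.044  0.0963] rot [-8.9930e+01 -1.5000e-01  1.7998e+02] J [ 23.   20.9 -19.9   0.  -49.3  67. ] F [ 0.6 -1.   0.5] w 0.0877
tx ty tz [-0.0002  0.0643  0.0014] turn -0.0003
```

>>> {"api": "apply_moves", "payload": {"deltas": [{"tx": 0, "ty": 0.035, "tz": 0.001, "turn": 0, "gripper": 0.0876}, {"tx": 0, "ty": 0.063, "tz": 0.001, "turn": 0, "gripper": 0.0876}, {"tx": 0, "ty": 0.063, "tz": 0.001, "turn": 0, "gripper": 0.0876}, {"tx": 0, "ty": 0.063, "tz": 0.001, "turn": 0, "gripper": 0.0876}]}}

```text
time_s: 2.8
tcp_pos: [0.5973, 0.0434, 0.0368]
eef_rot: [-90.0, 0.2, -180.0]
contact_force: [-0.3, 0.6, 0.8]
gripper_width: 0.0873
```

```bash
python3 - <<'E'
from h import *
go(.5945,.0425,.032,180)
s=r.get_state(); p,d=capture('wrist'); save('w2',p); np.savez('pics/w2.npz',p=p,d=d,a=s['tcp_pos'],b=s['eef_rot'])
E
```

```text
t 2.8 pos [0.5973 0.0434 0.0368] rot [-9.002e+01  1.700e-01 -1.800e+02] J [ 22.9  25.3 -22.9   0.1 -41.7  67.1] F [-0.3  0.6  0.8] w 0.0873
tx ty tz [0.0028 0.0048 0.0009] turn 0.0
```

View pics/w2.png

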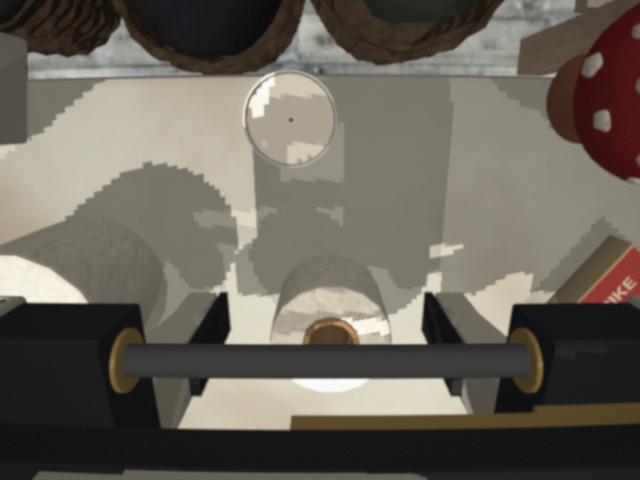

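>>> {"api": "apply_moves", "payload": {"deltas": [{"tx": 0.0015, "ty": 0.003, "tz": 0.0008, "turn": 0, "gripper": 0.0876}, {"tx": 0.0015, "ty": 0.003, "tz": 0.0008, "turn": 0, "gripper": 0.0876}, {"tx": 0.0015, "ty": 0.003, "tz": 0.0008, "turn": 0, "gripper": 0.0876}]}}

```text
time_s: 3.15
tcp_pos: [0.5944, 0.0419, 0.032]
eef_rot: [-90.0, 0.1, 179.9]
contact_force: [0.2, 1.0, 0.4]
gripper_width: 0.0875
```

```bash
python3 - <<'E'
from h import *
go(.5945,.0425,.032,180)
E
```

```text
t 3.15 pos [0.5944 0.0419 0.032 ] rot [-9.0030e+01  7.0000e-02  1.7993e+02] J [ 22.8  25.5 -23.4   0.  -41.1  67.1] F [0.2 1.  0.4] w 0.0875
tx ty tz [-0.0001 -0.     -0.0006] turn -0.0013
```

>>> {"api": "apply_moves", "payload": {"deltas": [{"tx": 0, "ty": 0, "tz": 0, "turn": 0, "gripper": 0.04}, {"tx": 0, "ty": 0, "tz": 0, "turn": 0, "gripper": 0.04}, {"tx": 0, "ty": 0, "tz": 0, "turn": 0, "gripper": 0.04}, {"tx": 0, "ty": 0, "tz": 0, "turn": 0, "gripper": 0.04}, {"tx": 0, "ty": 0, "tz": 0, "turn": 0, "gripper": 0.04}], "newtons": 20}}

```text
time_s: 3.65
tcp_pos: [0.594, 0.0417, 0.031]
eef_rot: [-90.0, -0.0, 179.9]
contact_force: [0.2, -0.7, -0.5]
gripper_width: 0.0534
```

>>> {"api": "apply_moves", "payload": {"deltas": [{"tx": 0, "ty": 0, "tz": 0, "turn": 0, "gripper": 0.04}, {"tx": 0, "ty": 0, "tz": 0, "turn": 0, "gripper": 0.04}, {"tx": 0, "ty": 0, "tz": 0, "turn": 0, "gripper": 0.04}]}}

```text
time_s: 3.95
tcp_pos: [0.594, 0.0418, 0.031]
eef_rot: [-90.0, -0.0, 179.9]
contact_force: [0.9, -0.1, 0.5]
gripper_width: 0.0487
```

```bash
python3 - <<'E'
from h import *
go(.5945,.0425,.032,180)
s=r.get_state(); p,d=capture('wrist'); save('w3',p); np.savez('pics/w3.npz',p=p,d=d,a=s['tcp_pos'],b=s['eef_rot'])
go(.5945,.0425,.032,180)
E
```

```text
t 3.95 pos [0.594  0.0418 0.031 ] rot [-9.0000e+01 -1.0000e-02  1.7992e+02] J [ 22.8  25.5 -23.4  -0.  -41.1  67.1] F [ 0.9 -0.1  0.5] w 0.0487
tx ty tz [-0.0005 -0.001  -0.0007] turn -0.0013
t 4.0 pos [0.594  0.0418 0.031 ] rot [-9.0000e+01 -1.0000e-02  1.7993e+02] J [ 22.8  25.5 -23.4  -0.  -41.1  67.1] F [-0.1  0.3 -0.8] w 0.0489
tx ty tz [-0.0005 -0.001  -0.0007] turn -0.0013
```

View pics/w3.png

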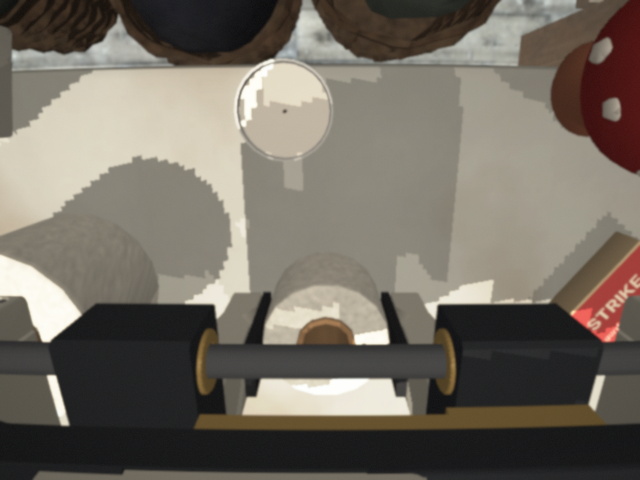

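```bash
python3 - <<'E'
from h import *
a=np.load('pics/w3.npz'); pose=(a['a'],a['b']); P=pts('wrist',a['d'],pose)
m=(P[...,2]>.028)&(P[...,2]<.05)&(abs(P[...,0]-.594)<.035)&(abs(P[...,1]-.042)<.0245); q=P[m]
v,u=np.nonzero(m); print(v.min(),v.max(),len(v),q.min(0),q.max(0))
# white top face outline fit at z=.042
p=a['p'].astype(int)
w=((p.min(2)>200)&(np.arange(480)[:,None]>300)&(np.arange(480)[:,None]<400)&(abs(np.arange(640)-328)<60)).astype(np.uint8)
c=max(cv2.findContours(w,cv2.RETR_EXTERNAL,cv2.CHAIN_APPROX_NONE)[0],key=cv2.contourArea)[:,0].astype(float); c=c[c[:,1]>385]
W=onz('wrist',c,.042,pose); print('near rim x min (should be xc-.025):',W[:,0].min(), len(W))
from scipy.optimize import least_squares
print(least_squares(lambda x:np.hypot(W[:,0]-x[0],W[:,1]-.0418)-.025,[.594],loss='soft_l1',f_scale=.0005).x)
go(.5945,.0425,.28)
go(.496,-.311,.28,161)
E
```

```text
271 393 7882 [0.56933871 0.01751836 0.02800692] [0.61950069 0.06645099 0.04994181]
near rim x min (should be xc-.025): 0.5683482220796694 149
[0.59050897]
t 4.0 pos [0.594  0.0418 0.031 ] rot [-9.0000e+01 -1.0000e-02  1.7993e+02] J [ 22.8  25.5 -23.4  -0.  -41.1  67.1] F [-0.1  0.3 -0.8] w 0.0489
tx ty tz [-0.0005 -0.249  -0.0007] turn 0
t 4.0 pos [0.594  0.0418 0.031 ] rot [-9.0000e+01 -1.0000e-02  1.7993e+02] J [ 22.8  25.5 -23.4  -0.  -41.1  67.1] F [-0.1  0.3 -0.8] w 0.0489
tx ty tz [ 0.0976 -0.249   0.3529] turn 0.3303
```

>>> {"api": "apply_moves", "payload": {"deltas": [{"tx": 0, "ty": -0.03, "tz": 0, "turn": 0, "gripper": 0.04}, {"tx": 0, "ty": -0.07, "tz": 0, "turn": 0, "gripper": 0.04}, {"tx": 0, "ty": -0.12, "tz": 0, "turn": 0, "gripper": 0.04}, {"tx": 0, "ty": -0.17, "tz": 0, "turn": 0, "gripper": 0.04}, {"tx": 0, "ty": -0.22, "tz": 0, "turn": 0, "gripper": 0.04}]}}

```text
time_s: 4.5
tcp_pos: [0.5935, 0.0416, 0.2532]
eef_rot: [-90.0, -0.0, 179.9]
contact_force: [1.6, 0.9, -1.1]
gripper_width: 0.0488
```

```bash
python3 - <<'E'
from h import *
go(.496,-.311,.26,161)
E
```

```text
t 4.5 pos [0.5935 0.0416 0.2532] rot [-90.    -0.   179.92] J [ 22.8  12.7  -9.   -0.  -68.3  67.1] F [ 1.6  0.9 -1.1] w 0.0488
tx ty tz [ 0.0971 -0.0068  0.3528] turn 0.3303
```

>>> {"api": "apply_moves", "payload": {"deltas": [{"tx": 0.012, "ty": -0.005, "tz": 0.045, "turn": 0.05, "gripper": 0.04}, {"tx": 0.025, "ty": -0.005, "tz": 0.09, "turn": 0.1, "gripper": 0.04}, {"tx": 0.037, "ty": -0.005, "tz": 0.135, "turn": 0.15, "gripper": 0.04}, {"tx": 0.05, "ty": -0.005, "tz": 0.18, "turn": 0.2, "gripper": 0.04}, {"tx": 0.062, "ty": -0.005, "tz": 0.225, "turn": 0.25, "gripper": 0.04}]}}

```text
time_s: 5.0
tcp_pos: [0.5307, -0.1846, 0.2563]
eef_rot: [-90.0, 0.0, 165.5]
contact_force: [1.0, -0.4, -0.0]
gripper_width: 0.0484
```

```bash
python3 - <<'E'
from h import *
go(.496,-.311,.26,161)
s=r.get_state(); p,d=capture('wrist'); save('w4',p); np.savez('pics/w4.npz',p=p,d=d,a=s['tcp_pos'],b=s['eef_rot'])
E
```

```text
t 5.0 pos [ 0.5307 -0.1846  0.2563] rot [-9.0010e+01  2.0000e-02  1.6551e+02] J [  0.8   9.4 -12.7  -0.  -67.8  74.7] F [ 1.  -0.4 -0. ] w 0.0484
tx ty tz [ 0.002  -0.0038  0.1311] turn 0.0786
```

View pics/w4.png

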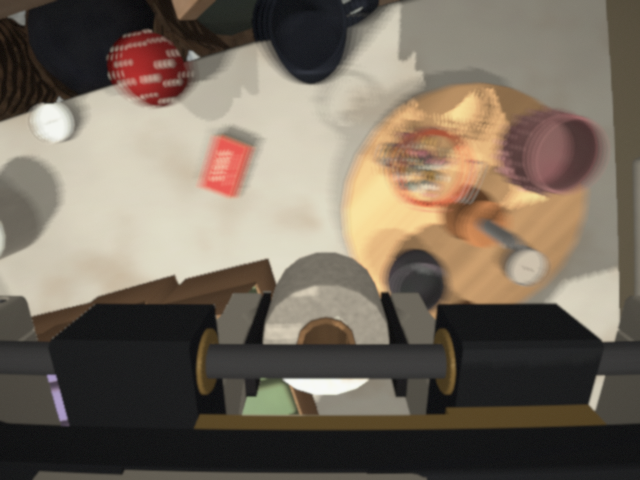

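>>> {"api": "apply_moves", "payload": {"deltas": [{"tx": 0.02, "ty": 0, "tz": 0.02, "turn": 0.06, "gripper": 0.04}, {"tx": 0.05, "ty": 0, "tz": 0.05, "turn": 0.07, "gripper": 0.04}, {"tx": 0.05, "ty": 0, "tz": 0.06, "turn": 0.07, "gripper": 0.04}, {"tx": 0.05, "ty": 0, "tz": 0.06, "turn": 0.07, "gripper": 0.04}, {"tx": 0.05, "ty": 0, "tz": 0.06, "turn": 0.07, "gripper": 0.04}]}}

```text
time_s: 5.55
tcp_pos: [0.4687, -0.2288, 0.2562]
eef_rot: [-90.0, 0.0, 161.6]
contact_force: [-0.2, 0.3, -0.4]
gripper_width: 0.0486
```

>>> {"api": "apply_moves", "payload": {"deltas": [{"tx": 0, "ty": 0, "tz": 0, "turn": 0, "gripper": 0.04}, {"tx": 0, "ty": 0, "tz": 0, "turn": 0, "gripper": 0.04}, {"tx": 0, "ty": 0, "tz": 0, "turn": 0, "gripper": 0.04}]}}

```text
time_s: 5.85
tcp_pos: [0.4688, -0.2284, 0.2558]
eef_rot: [-90.0, -0.0, 161.6]
contact_force: [0.0, 0.7, -0.8]
gripper_width: 0.0484
```

```bash
python3 - <<'E'
from h import *
go(.496,-.311,.26,161)
s=r.get_state(); p,d=capture('wrist'); save('w5',p); np.savez('pics/w5.npz',p=p,d=d,a=s['tcp_pos'],b=s['eef_rot'])
E
```

```text
t 5.85 pos [ 0.4688 -0.2284  0.2558] rot [-9.0000e+01 -2.0000e-02  1.6164e+02] J [ -4.4   5.5 -17.4  -0.  -67.1  76. ] F [ 0.   0.7 -0.8] w 0.0484
tx ty tz [-0.0518 -0.0042  0.0699] turn 0.0111
```

View pics/w5.png

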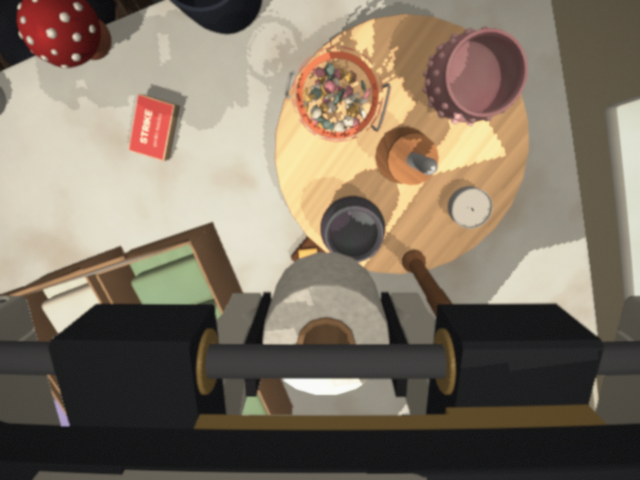

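```bash
python3 - <<'E'
from h import *
a=np.load('pics/w5.npz'); p=a['p']
save('w5c',cv2.resize(p[110:210,360:480],None,fx=6,fy=6,interpolation=cv2.INTER_CUBIC))
pose=(a['a'],a['b'])
hsv=cv2.cvtColor(p,cv2.COLOR_RGB2HSV)
m=((hsv[...,1]>75)&(hsv[...,0]<25)).astype(np.uint8); m[:, :270]=0; m[272:]=0; m[:,545:]=0; m[220:,:290]=0; m[235:,:330]=0
c=max(cv2.findContours(m,cv2.RETR_EXTERNAL,cv2.CHAIN_APPROX_NONE)[0],key=cv2.contourArea)
from scipy.optimize import least_squares
w=onz('wrist',c[:,0].astype(float),.03,pose)[:,:2]
f=least_squares(lambda x:np.hypot(*(w-x[:2]).T)-.12,[.496,-.31],loss='soft_l1',f_scale=.001);print('disc',f.x,np.abs(f.fun).mean())
P=pts('wrist',a['d'],pose)
q=P[(abs(P[...,2]-.075)<.004)&(np.hypot(P[...,0]-.496,P[...,1]+.31)<.035)]; print('hub top',len(q),(q.min(0)+q.max(0))/2,np.ptp(q,0))
q=P[(P[...,2]>.12)&(P[...,2]<.14)&(np.hypot(P[...,0]-.496,P[...,1]+.31)<.03)]; print('spindle',len(q),q.mean(0) if len(q) else 0)
q=P[(P[...,2]>.138)&(P[...,2]<.16)&(np.hypot(P[...,0]-.4,P[...,1]+.27)<.06)]; print('post',len(q),q.mean(0) if len(q) else 0)
E
```

```text
disc [ 0.4986254  -0.31509899] 0.008649388353683715
hub top 1630 [ 0.4962385  -0.31225663  0.07499452] [0.04209568 0.041475   0.00795829]
spindle 261 [ 0.49750519 -0.31089903  0.13026784]
post 76 [ 0.39854028 -0.29348891  0.14065063]
```

View pics/w5c.png

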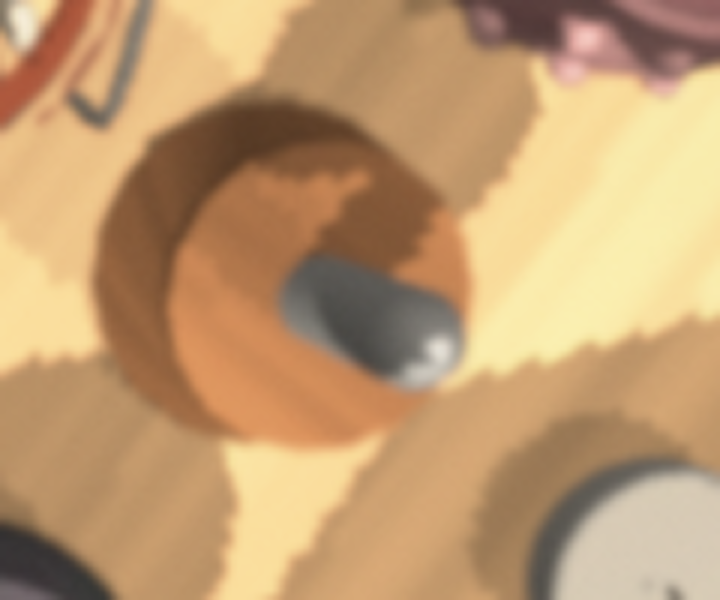

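```bash
python3 - <<'E'
from h import *
a=np.load('pics/w5.npz'); pose=(a['a'],a['b'])
print(onz('wrist',[[413.3-.4,158.8-.4]],.075,pose),onz('wrist',[[360+432/6,110+349/6]],.133,pose))
go(.4965,-.312,.19,161.6)
E
```

```text
[[ 0.49706465 -0.31258525  0.075     ]] [[ 0.49561545 -0.31262113  0.133     ]]
t 5.9 pos [ 0.4688 -0.2284  0.2559] rot [-8.9990e+01 -2.0000e-02  1.6163e+02] J [ -4.4   5.5 -17.4   0.  -67.1  76. ] F [ 0.7  0.4 -0.3] w 0.0492
tx ty tz [-0.0527  0.0659  0.0706] turn 0.0006
```

>>> {"api": "apply_moves", "payload": {"deltas": [{"tx": -0.025, "ty": 0.01, "tz": 0.035, "turn": -0.09, "gripper": 0.04}, {"tx": -0.053, "ty": 0.03, "tz": 0.071, "turn": -0.18, "gripper": 0.04}, {"tx": -0.053, "ty": 0.06, "tz": 0.071, "turn": -0.18, "gripper": 0.04}, {"tx": -0.053, "ty": 0.06, "tz": 0.071, "turn": -0.18, "gripper": 0.04}, {"tx": -0.053, "ty": 0.06, "tz": 0.071, "turn": -0.18, "gripper": 0.04}]}}

```text
time_s: 6.4
tcp_pos: [0.4961, -0.3127, 0.1961]
eef_rot: [-90.0, -0.1, 171.9]
contact_force: [1.4, 0.1, 0.9]
gripper_width: 0.0487
```

>>> {"api": "apply_moves", "payload": {"deltas": [{"tx": 0, "ty": 0, "tz": 0, "turn": 0, "gripper": 0.04}, {"tx": 0, "ty": 0, "tz": 0, "turn": 0, "gripper": 0.04}]}}

```text
time_s: 6.6
tcp_pos: [0.4971, -0.3125, 0.198]
eef_rot: [-90.0, 0.2, 172.0]
contact_force: [-1.1, 1.0, -0.4]
gripper_width: 0.049
```

```bash
python3 - <<'E'
from h import *
go(.4965,-.3125,.106,172)
p,d=capture('scene'); save('s1',cv2.resize(p[110:270,245:405],None,fx=3.7,fy=3.7,interpolation=cv2.INTER_CUBIC))
p,d=capture('wrist'); save('w6',p)
go(.4965,-.3125,.106,172)
E
```

```text
t 6.6 pos [ 0.4971 -0.3125  0.198 ] rot [-8.9970e+01  1.7000e-01  1.7196e+02] J [-13.1  14.2 -14.6   0.  -61.1  95. ] F [-1.1  1.  -0.4] w 0.049
tx ty tz [0.0009 0.092  0.    ] turn -0.0006
t 6.7 pos [ 0.4969 -0.3126  0.1976] rot [-8.9980e+01  1.4000e-01  1.7195e+02] J [-13.1  14.2 -14.6   0.  -61.1  95. ] F [ 0.5 -0.2 -0.5] w 0.0487
tx ty tz [ 0.0006  0.0916 -0.    ] turn -0.0009
```

View pics/s1.png

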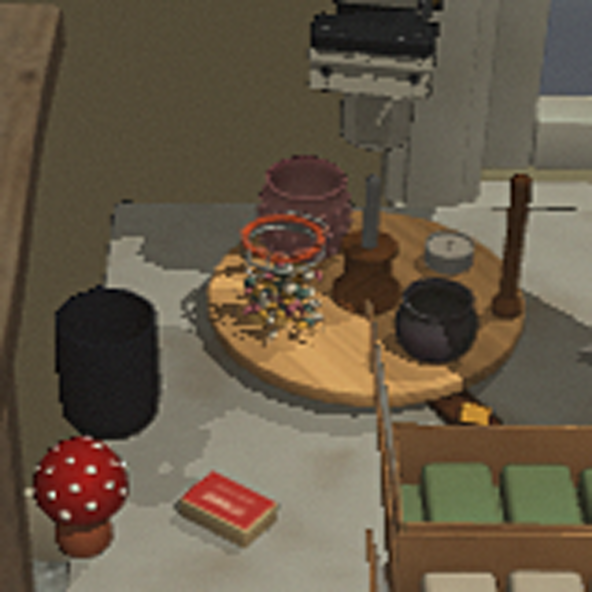

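View pics/w6.png

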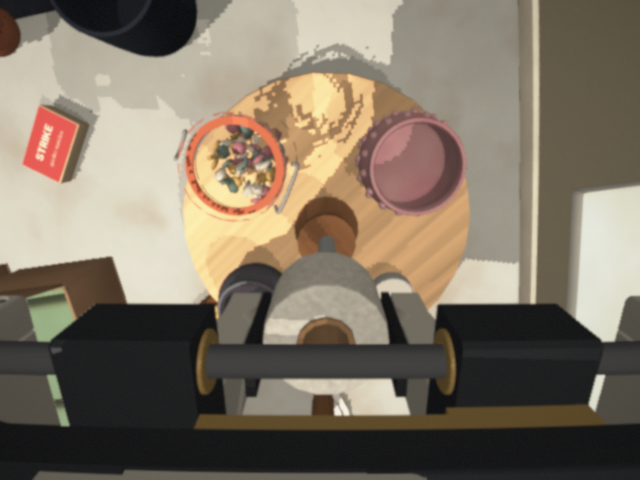

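>>> {"api": "apply_moves", "payload": {"deltas": [{"tx": 0.001, "ty": 0.02, "tz": 0, "turn": 0, "gripper": 0.04}, {"tx": 0.001, "ty": 0.03, "tz": 0, "turn": 0, "gripper": 0.04}, {"tx": 0.001, "ty": 0.038, "tz": 0, "turn": 0, "gripper": 0.04}, {"tx": 0.001, "ty": 0.045, "tz": 0, "turn": 0, "gripper": 0.04}, {"tx": 0.001, "ty": 0.045, "tz": 0, "turn": 0, "gripper": 0.04}]}}

```text
time_s: 7.2
tcp_pos: [0.4949, -0.3126, 0.1502]
eef_rot: [-90.0, -0.1, 171.9]
contact_force: [-0.0, -0.3, -0.2]
gripper_width: 0.0488
```

```bash
python3 - <<'E'
from h import *
go(.4965,-.3125,.106,172); print(r.get_state()['moment'])
p,d=capture('scene'); save('s2',cv2.resize(p[110:220,305:405],None,fx=6,fy=5.4,interpolation=cv2.INTER_CUBIC))
E
```

```text
t 7.2 pos [ 0.4949 -0.3126  0.1502] rot [-9.001e+01 -8.000e-02  1.719e+02] J [-13.2  16.7 -18.   -0.  -55.4  95.1] F [-0.  -0.3 -0.2] w 0.0488
tx ty tz [-0.0016  0.0442 -0.0003] turn -0.0018
[-0.04352061 -0.03011087 -0.00863842]
```

View pics/s2.png

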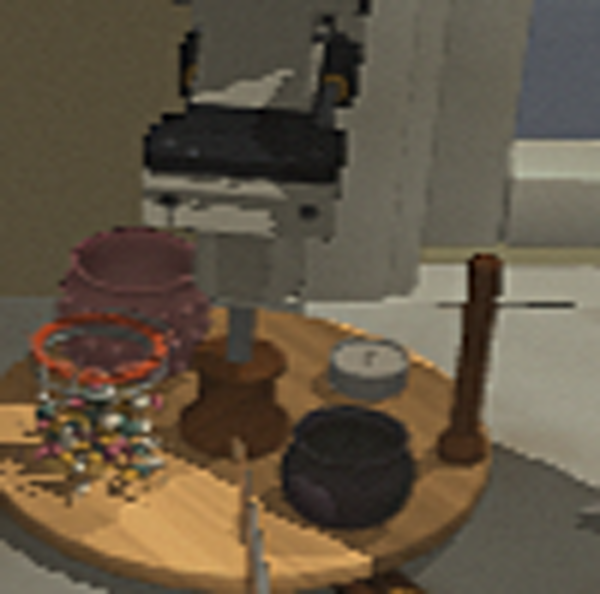

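>>> {"api": "apply_moves", "payload": {"deltas": [{"tx": -0.0015, "ty": 0, "tz": 0, "turn": 0, "gripper": 0.04}, {"tx": -0.0015, "ty": 0.01, "tz": 0, "turn": 0, "gripper": 0.04}, {"tx": -0.0015, "ty": 0.02, "tz": 0, "turn": 0, "gripper": 0.04}, {"tx": -0.0015, "ty": 0.03, "tz": 0, "turn": 0, "gripper": 0.04}, {"tx": -0.0015, "ty": 0.035, "tz": 0, "turn": 0, "gripper": 0.04}]}}

```text
time_s: 7.75
tcp_pos: [0.496, -0.3127, 0.1143]
eef_rot: [-90.0, -0.1, 171.9]
contact_force: [0.3, -0.1, -1.6]
gripper_width: 0.0488
```

```bash
python3 - <<'E'
from h import *
go(.4965,-.3125,.106,172); print(r.get_state()['moment'])
E
```

```text
t 7.75 pos [ 0.496  -0.3127  0.1143] rot [-9.0020e+01 -1.2000e-01  1.7189e+02] J [-13.1  18.9 -20.2  -0.  -51.   95. ] F [ 0.3 -0.1 -1.6] w 0.0488
tx ty tz [-0.0005  0.0083 -0.0003] turn -0.0019
[-0.01843348  0.04847208  0.04118586]
```

>>> {"api": "apply_moves", "payload": {"deltas": [{"tx": -0.0005, "ty": 0.004, "tz": 0, "turn": 0, "gripper": 0.04}, {"tx": -0.0005, "ty": 0.0075, "tz": 0, "turn": 0, "gripper": 0.04}, {"tx": -0.0005, "ty": 0.0075, "tz": 0, "turn": 0, "gripper": 0.04}]}}

```text
time_s: 8.05
tcp_pos: [0.4971, -0.313, 0.1081]
eef_rot: [-90.0, -0.0, 171.9]
contact_force: [0.1, 0.1, -0.3]
gripper_width: 0.0486
```

```bash
python3 - <<'E'
from h import *
go(.4965,-.3125,.106,172); print(r.get_state()['moment'])
E
```

```text
t 8.05 pos [ 0.4971 -0.313   0.1081] rot [-9.000e+01 -3.000e-02  1.719e+02] J [-13.1  19.4 -20.5  -0.  -50.2  95. ] F [ 0.1  0.1 -0.3] w 0.0486
tx ty tz [ 0.0007  0.0021 -0.0004] turn -0.0018
[ 0.00093279  0.04305944 -0.0178671 ]
```

>>> {"api": "apply_moves", "payload": {"deltas": [{"tx": 0.0005, "ty": 0.0015, "tz": 0, "turn": 0, "gripper": 0.04}, {"tx": 0.0005, "ty": 0.0018, "tz": 0, "turn": 0, "gripper": 0.064}, {"tx": 0.0005, "ty": 0.0018, "tz": 0, "turn": 0, "gripper": 0.064}, {"tx": 0.0005, "ty": 0.0018, "tz": 0, "turn": 0, "gripper": 0.064}, {"tx": 0.0005, "ty": 0.0018, "tz": 0, "turn": 0, "gripper": 0.064}]}}

```text
time_s: 8.55
tcp_pos: [0.4969, -0.313, 0.107]
eef_rot: [-90.0, 0.0, 171.9]
contact_force: [0.5, 0.4, 0.2]
gripper_width: 0.064
```

```bash
python3 - <<'E'
from h import *
go(.4965,-.3125,.25,172)
p,d=capture('wrist'); save('w7',p)
p,d=capture('scene'); save('s3',cv2.resize(p[110:220,305:405],None,fx=6,fy=5.4,interpolation=cv2.INTER_CUBIC))
E
```

```text
t 8.55 pos [ 0.4969 -0.313   0.107 ] rot [-9.000e+01  3.000e-02  1.719e+02] J [-13.1  19.4 -20.6   0.  -49.9  95. ] F [0.5 0.4 0.2] w 0.064
tx ty tz [ 0.0004 -0.143  -0.0005] turn -0.0017
```

View pics/w7.png

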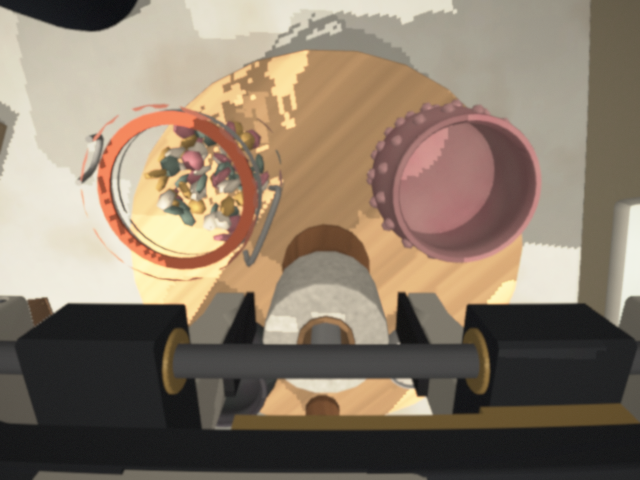

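View pics/s3.png

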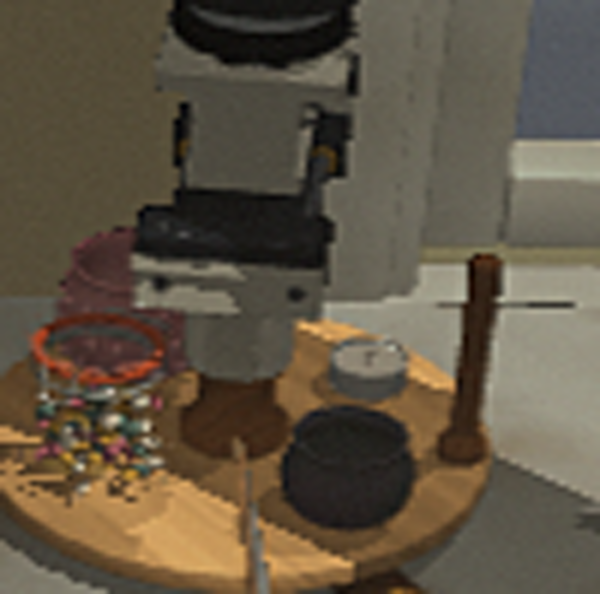

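>>> {"api": "apply_moves", "payload": {"deltas": [{"tx": 0, "ty": -0.015, "tz": 0, "turn": 0, "gripper": 0.064}, {"tx": 0, "ty": -0.04, "tz": 0, "turn": 0, "gripper": 0.064}, {"tx": 0, "ty": -0.08, "tz": 0, "turn": 0, "gripper": 0.064}, {"tx": 0, "ty": -0.12, "tz": 0, "turn": 0, "gripper": 0.064}, {"tx": 0, "ty": -0.15, "tz": 0, "turn": 0, "gripper": 0.064}]}}

```text
time_s: 9.15
tcp_pos: [0.4972, -0.3133, 0.2596]
eef_rot: [-90.0, 0.1, 171.9]
contact_force: [0.9, -0.4, 0.2]
gripper_width: 0.0642
```

```bash
python3 - <<'E'
from h import *
go(.39,-.29,.25,-8)
go(.39,-.29,.25,82)
p,d=capture('top'); save('t2',cv2.resize(p[200:350,370:530],None,fx=4,fy=4,interpolation=cv2.INTER_CUBIC))
p,d=capture('wrist'); save('w8',p)
p,d=capture('scene'); save('s4',cv2.resize(p[110:220,305:405],None,fx=6,fy=5.4,interpolation=cv2.INTER_CUBIC));np.savez('pics/s4.npz',p=p,d=d)
E
```

```text
t 9.15 pos [ 0.4972 -0.3133  0.2596] rot [-8.9960e+01  1.4000e-01  1.7191e+02] J [-13.1  11.7  -9.4   0.  -68.7  95. ] F [ 0.9 -0.4  0.2] w 0.0642
tx ty tz [ 0.1094  0.0094 -0.008 ] turn 3.1401
t 9.15 pos [ 0.4972 -0.3133  0.2596] rot [-8.9960e+01  1.4000e-01  1.7191e+02] J [-13.1  11.7  -9.4   0.  -68.7  95. ] F [ 0.9 -0.4  0.2] w 0.0642
tx ty tz [ 0.1094  0.0094 -0.008 ] turn 1.5693
```

View pics/w8.png

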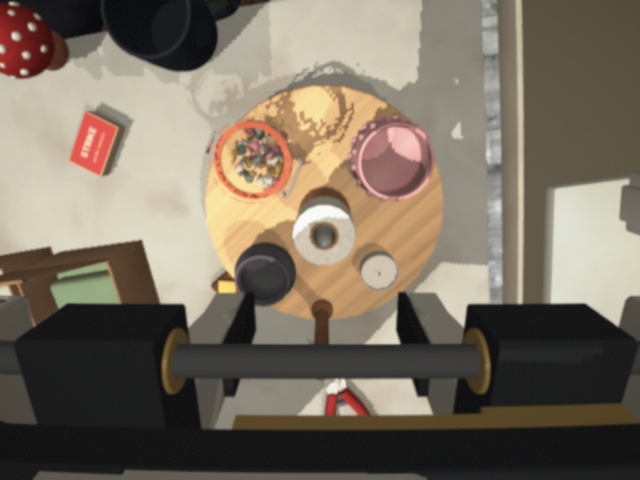

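View pics/s4.png

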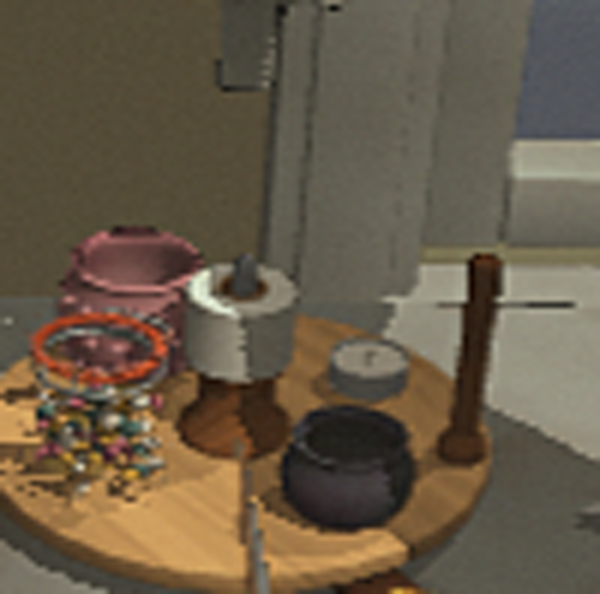

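View pics/t2.png

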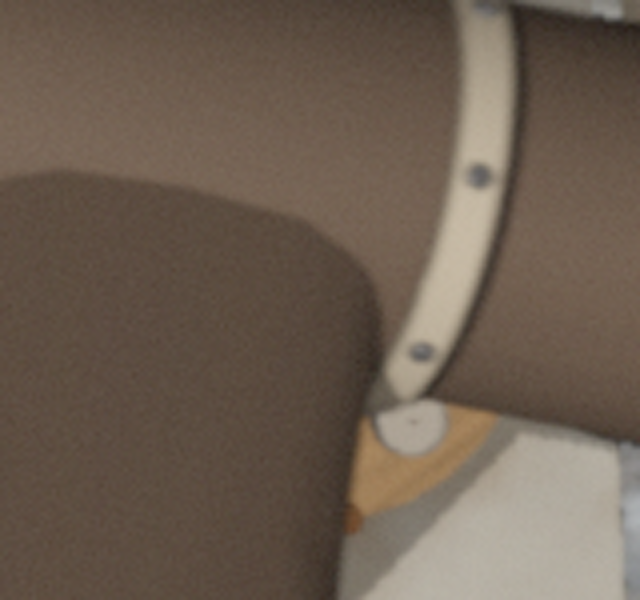

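>>> {"api": "apply_moves", "payload": {"deltas": [{"tx": 0.03, "ty": 0, "tz": 0, "turn": 0.15, "gripper": 0.064}, {"tx": 0.06, "ty": 0, "tz": 0, "turn": 0.3, "gripper": 0.064}, {"tx": 0.09, "ty": 0, "tz": 0, "turn": 0.45, "gripper": 0.06}, {"tx": 0.105, "ty": 0, "tz": 0, "turn": 0.6, "gripper": 0.06}, {"tx": 0.105, "ty": 0, "tz": 0, "turn": 0.75, "gripper": 0.06}]}}

```text
time_s: 9.8
tcp_pos: [0.3904, -0.2976, 0.2561]
eef_rot: [-90.0, -0.1, 128.5]
contact_force: [0.5, -1.0, 0.3]
gripper_width: 0.0598
```

>>> {"api": "apply_moves", "payload": {"deltas": [{"tx": 0, "ty": 0, "tz": 0, "turn": 0.15, "gripper": 0.06}, {"tx": 0, "ty": 0, "tz": 0, "turn": 0.3, "gripper": 0.06}, {"tx": 0, "ty": 0, "tz": 0, "turn": 0.45, "gripper": 0.06}, {"tx": 0, "ty": 0, "tz": 0, "turn": 0.6, "gripper": 0.06}, {"tx": 0, "ty": 0, "tz": 0, "turn": 0.75, "gripper": 0.06}]}}

```text
time_s: 10.3
tcp_pos: [0.3922, -0.2979, 0.2555]
eef_rot: [-89.9, -0.0, 85.6]
contact_force: [-0.2, 0.4, 0.5]
gripper_width: 0.0599
```

>>> {"api": "apply_moves", "payload": {"deltas": [{"tx": 0, "ty": 0, "tz": 0, "turn": 0.15, "gripper": 0.06}, {"tx": 0, "ty": 0, "tz": 0, "turn": 0.3, "gripper": 0.06}, {"tx": 0, "ty": 0, "tz": 0, "turn": 0.45, "gripper": 0.06}, {"tx": 0, "ty": 0, "tz": 0, "turn": 0.6, "gripper": 0.06}, {"tx": 0, "ty": 0, "tz": 0, "turn": 0.75, "gripper": 0.06}]}}

```text
time_s: 10.8
tcp_pos: [0.3922, -0.2979, 0.2555]
eef_rot: [-89.9, 0.0, 42.6]
contact_force: [-0.1, -0.2, 0.2]
gripper_width: 0.0603
```

>>> {"api": "apply_moves", "payload": {"deltas": [{"tx": 0, "ty": 0, "tz": 0, "turn": 0.15, "gripper": 0.06}, {"tx": 0, "ty": 0, "tz": 0, "turn": 0.3, "gripper": 0.06}, {"tx": 0, "ty": 0, "tz": 0, "turn": 0.45, "gripper": 0.06}, {"tx": 0, "ty": 0, "tz": 0, "turn": 0.6, "gripper": 0.06}, {"tx": 0, "ty": 0, "tz": 0, "turn": 0.75, "gripper": 0.06}]}}

```text
time_s: 11.3
tcp_pos: [0.3922, -0.2979, 0.2555]
eef_rot: [-90.0, 0.1, -0.3]
contact_force: [-0.0, -0.6, -0.0]
gripper_width: 0.0602
```

```bash
python3 - <<'E'
from h import *
go(.3925,-.298,.20,-8)
s=r.get_state(); p,d=capture('wrist'); save('w9',p); np.savez('pics/w9.npz',p=p,d=d,a=s['tcp_pos'],b=s['eef_rot'])
E
```

```text
t 11.3 pos [ 0.3922 -0.2979  0.2555] rot [-89.95   0.11  -0.35] J [-14.3   2.7 -20.5  -0.  -66.8 -76. ] F [-0.  -0.6 -0. ] w 0.0602
tx ty tz [ 0.0004  0.0555 -0.0002] turn 0.1336
```

View pics/w9.png

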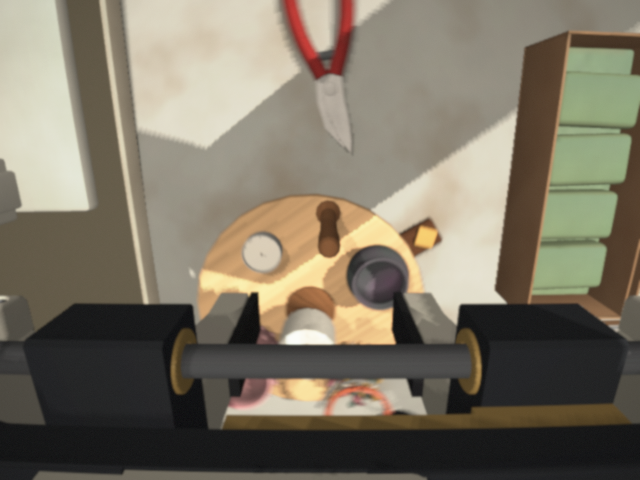

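```bash
python3 - <<'E'
from h import *
a=np.load('pics/w9.npz'); pose=(a['a'],a['b']); P=pts('wrist',a['d'],pose)
save('w9c',cv2.resize(a['p'][190:270,290:370],None,fx=7,fy=7,interpolation=cv2.INTER_CUBIC))
m=(P[...,2]>.140)&(P[...,2]<.155)&(np.hypot(P[...,0]-.3925,P[...,1]+.298)<.03); q=P[m]; v,u=np.nonzero(m)
print(len(q),q.min(0),q.max(0),q.mean(0),u.mean(),v.mean(), onz('wrist',[[u.mean(),v.mean()]],.145,pose))
E
```

```text
393 [ 0.38455741 -0.30259143  0.14014457] [ 0.40012832 -0.2879918   0.14627087] [ 0.39136427 -0.29527865  0.14408091] 328.54452926208654 246.08396946564886 [[ 0.39106161 -0.29528395  0.145     ]]
```

View pics/w9c.png

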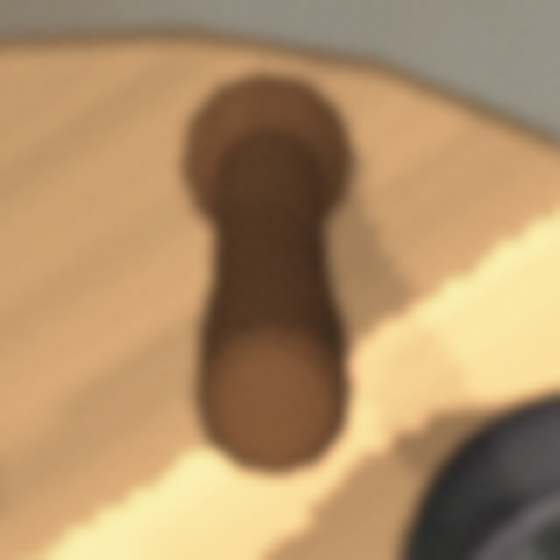

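```bash
python3 - <<'E'
from h import *
go(.392,-.2955,.126,-9)
E
```

```text
t 11.35 pos [ 0.3922 -0.2979  0.2555] rot [-89.95   0.11  -0.89] J [-14.3   2.7 -20.5  -0.  -66.9 -76.6] F [0.2 0.5 0.1] w 0.0598
tx ty tz [-0.      0.1295  0.0022] turn 0.1416
```

>>> {"api": "apply_moves", "payload": {"deltas": [{"tx": 0, "ty": 0.03, "tz": 0.002, "turn": 0.14, "gripper": 0.06}, {"tx": 0, "ty": 0.07, "tz": 0.002, "turn": 0.14, "gripper": 0.06}, {"tx": 0, "ty": 0.1, "tz": 0.002, "turn": 0.14, "gripper": 0.06}, {"tx": 0, "ty": 0.115, "tz": 0.002, "turn": 0.14, "gripper": 0.06}, {"tx": 0, "ty": 0.129, "tz": 0.002, "turn": 0.14, "gripper": 0.06}]}}

```text
time_s: 11.85
tcp_pos: [0.3916, -0.2958, 0.1257]
eef_rot: [-90.0, 0.2, -7.8]
contact_force: [0.3, 0.8, -0.2]
gripper_width: 0.0602
```

>>> {"api": "apply_moves", "payload": {"deltas": [{"tx": 0, "ty": 0, "tz": 0, "turn": 0, "gripper": 0.06}, {"tx": 0, "ty": 0, "tz": 0, "turn": 0, "gripper": 0.06}]}}

```text
time_s: 12.05
tcp_pos: [0.3925, -0.2962, 0.1275]
eef_rot: [-90.0, 0.1, -7.9]
contact_force: [0.3, -0.1, 0.3]
gripper_width: 0.0597
```

```bash
python3 - <<'E'
from h import *
go(.392,-.2955,.126,-9)
s=r.get_state(); p,d=capture('wrist'); save('w10',p); np.savez('pics/w10.npz',p=p,d=d,a=s['tcp_pos'],b=s['eef_rot'])
E
```

```text
t 12.05 pos [ 0.3925 -0.2962  0.1275] rot [-9.00e+01  8.00e-02 -7.91e+00] J [-14.1   9.8 -31.    0.  -49.2 -83.8] F [ 0.3 -0.1  0.3] w 0.0597
tx ty tz [-0.0006  0.0015  0.0006] turn 0.019
```

View pics/w10.png

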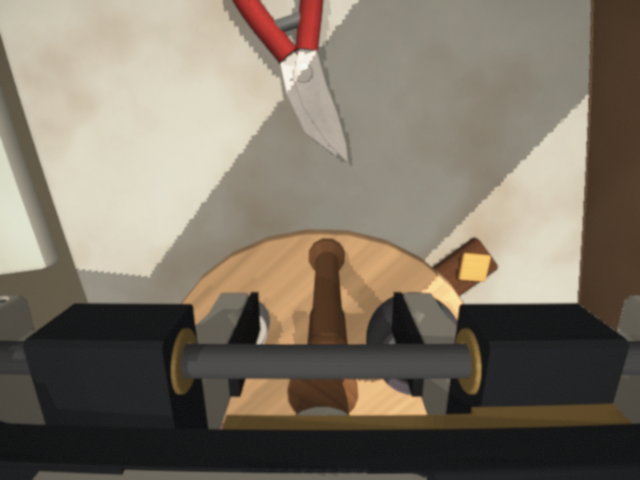

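>>> {"api": "apply_moves", "payload": {"deltas": [{"tx": 0, "ty": 0.0005, "tz": 0, "turn": 0, "gripper": 0.008}, {"tx": 0, "ty": 0.0005, "tz": 0, "turn": 0, "gripper": 0.008}, {"tx": 0, "ty": 0.0005, "tz": 0, "turn": 0, "gripper": 0.008}, {"tx": 0, "ty": 0.0005, "tz": 0, "turn": 0, "gripper": 0.008}, {"tx": 0, "ty": 0.0005, "tz": 0, "turn": 0, "gripper": 0.008}], "newtons": 15}}

```text
time_s: 12.6
tcp_pos: [0.3929, -0.2962, 0.1274]
eef_rot: [-90.0, -0.0, -8.0]
contact_force: [0.7, -0.4, -0.4]
gripper_width: 0.0255
```

>>> {"api": "apply_moves", "payload": {"deltas": [{"tx": 0, "ty": 0, "tz": 0, "turn": 0, "gripper": 0.008}, {"tx": 0, "ty": 0, "tz": 0, "turn": 0, "gripper": 0.008}, {"tx": 0, "ty": 0, "tz": 0, "turn": 0, "gripper": 0.008}, {"tx": 0, "ty": 0, "tz": 0, "turn": 0, "gripper": 0.008}, {"tx": 0, "ty": 0, "tz": 0, "turn": 0, "gripper": 0.008}]}}

```text
time_s: 13.1
tcp_pos: [0.3928, -0.2962, 0.1273]
eef_rot: [-90.0, 0.0, -8.0]
contact_force: [-0.5, 0.4, 1.5]
gripper_width: 0.0155
```

```bash
python3 - <<'E'
from h import *
go(.392,-.2955,.126,-9)
s=r.get_state(); p=s['tcp_pos'][:2]-[.4965,-.3125]; print(np.hypot(*p),np.degrees(np.arctan2(p[1],p[0])))
# turn-about-axis rows in tool axes at call start: post at radius .105, tool -x outward if yaw=ang-180
ang0=np.degrees(np.arctan2(p[1],p[0])); w=s['eef_rot'][2]; Rr=np.hypot(*p)
for k in (6,12,18,24,30,36,42,48):
    a=np.radians(ang0+k); q=Rr*np.array([np.cos(a),np.sin(a)])-p
    yx=np.radians(w); print(k,(q@[np.cos(yx),np.sin(yx)]).round(4),(q@[-np.sin(yx),np.cos(yx)]).round(4),-np.radians(k).round(3))
E
```

```text
t 13.1 pos [ 0.3928 -0.2962  0.1273] rot [-90.   0.  -8.] J [-14.1   9.8 -31.1   0.  -49.1 -83.9] F [-0.5  0.4  1.5] w 0.0155
tx ty tz [-0.0009  0.0013  0.0005] turn 0.0174
0.10496049043718467 171.04687072260378
6 0.0004 -0.011 -0.105
12 0.0019 -0.0219 -0.209
18 0.0046 -0.0325 -0.314
24 0.0084 -0.0428 -0.419
30 0.0132 -0.0527 -0.524
36 0.019 -0.062 -0.628
42 0.0258 -0.0707 -0.733
48 0.0334 -0.0786 -0.838
```

>>> {"api": "apply_moves", "payload": {"deltas": [{"tx": 0.0001, "ty": 0, "tz": -0.0055, "turn": -0.052, "gripper": 0.008}, {"tx": 0.0008, "ty": 0, "tz": -0.0146, "turn": -0.14, "gripper": 0.008}, {"tx": 0.0028, "ty": 0, "tz": -0.0255, "turn": -0.244, "gripper": 0.008}, {"tx": 0.0062, "ty": 0, "tz": -0.0365, "turn": -0.35, "gripper": 0.008}, {"tx": 0.0084, "ty": 0, "tz": -0.0428, "turn": -0.419, "gripper": 0.008}]}}

```text
time_s: 13.6
tcp_pos: [0.3951, -0.3404, 0.1273]
eef_rot: [-90.0, 0.0, 16.2]
contact_force: [0.0, 1.0, 2.2]
gripper_width: 0.0152
```

```bash
cat >> h.py <<'E'
def arc(ks):
    s=r.get_state(); p=s['tcp_pos'][:2]-[.4965,-.3125]; print('t',s['time_s'],'J',s['joints'].round(1),'F',s['contact_force'].round(1),'w',s['gripper_width'].round(4))
    ang0=np.degrees(np.arctan2(p[1],p[0])); w=s['eef_rot'][2]; print(np.hypot(*p),'ang',ang0,'yaw',w,'z',s['tcp_pos'][2])
    for k in ks:
        a=np.radians(ang0+k); q=.105*np.array([np.cos(a),np.sin(a)])-p
        yx=np.radians(w); print(k,(q@[np.cos(yx),np.sin(yx)]).round(4),(q@[-np.sin(yx),np.cos(yx)]).round(4),-np.radians(k).round(3))
E
python3 -c "
from h import *
arc([6,12,18,24,30])"
```

```text
Traceback (most recent call last):
  File "h.py", line 26, in arc
    s=r.get_state(); p=s['tcp_pos'][:2]-[.4965,-.3125]; print('t',s['time_s'],'J',s['joints'].round(1),'F',s['contact_force'].round(1),'w',s['gripper_width'].round(4))
                                                                                                                                           ^^^^^^^^^^^^^^^^^^^^^^^^
AttributeError: 'float' object has no attribute 'round'
```

>>> {"api": "apply_moves", "payload": {"deltas": [{"tx": 0.0004, "ty": 0, "tz": -0.0092, "turn": -0.087, "gripper": 0.008}, {"tx": 0.0016, "ty": 0, "tz": -0.0182, "turn": -0.175, "gripper": 0.008}, {"tx": 0.0036, "ty": 0, "tz": -0.0272, "turn": -0.262, "gripper": 0.008}, {"tx": 0.0063, "ty": 0, "tz": -0.0359, "turn": -0.349, "gripper": 0.008}, {"tx": 0.0098, "ty": 0, "tz": -0.0444, "turn": -0.436, "gripper": 0.008}]}}

```text
time_s: 14.1
tcp_pos: [0.416, -0.3803, 0.1273]
eef_rot: [-89.9, 0.1, 41.2]
contact_force: [-3.2, -0.5, 2.2]
gripper_width: 0.0154
```

```bash
sed -i "s/s\['gripper_width'\].round(4)/s['gripper_width']/" h.py
python3 -c "
from h import *
arc([5,10,15,20,25,30])"
```

```text
t 14.1 J [-22.5  16.2 -22.3   0.1 -51.6 -26.3] F [-3.2 -0.5  2.2] w 0.015367498095550287
0.10529909745411493 ang -139.88367034725985 yaw 41.177191926262545 z 0.12730288859771907
5 0.0005 -0.0092 -0.087
10 0.0016 -0.0183 -0.175
15 0.0034 -0.0272 -0.262
20 0.006 -0.036 -0.349
25 0.0093 -0.0446 -0.436
30 0.0134 -0.0528 -0.524
```

Now at 220.1°, target ≈ 256.4°. Another 25°.

>>> {"api": "apply_moves", "payload": {"deltas": [{"tx": 0.0005, "ty": 0, "tz": -0.0092, "turn": -0.087, "gripper": 0.008}, {"tx": 0.0016, "ty": 0, "tz": -0.0183, "turn": -0.175, "gripper": 0.008}, {"tx": 0.0034, "ty": 0, "tz": -0.0272, "turn": -0.262, "gripper": 0.008}, {"tx": 0.006, "ty": 0, "tz": -0.036, "turn": -0.349, "gripper": 0.008}, {"tx": 0.0093, "ty": 0, "tz": -0.0446, "turn": -0.436, "gripper": 0.008}]}}

```text
time_s: 14.6
tcp_pos: [0.4525, -0.4083, 0.1273]
eef_rot: [-89.9, 0.1, 66.2]
contact_force: [-2.4, -2.2, 1.0]
gripper_width: 0.0154
```

```bash
python3 -c "
from h import *
arc([3,6,9,11])
s=r.get_state(); p,d=capture('wrist'); save('w11',p)
p,d=capture('scene'); save('s5',p[110:270,245:405].repeat(3,0).repeat(3,1))
p,d=capture('top'); save('t3',p)
"
```

```text
t 14.6 J [-23.7  20.  -16.5   0.1 -53.5  -0.2] F [-2.4 -2.2  1. ] w 0.01539873603952697
0.10546066371545945 ang -114.6686107491224 yaw 66.15418539466422 z 0.12730633369296973
3 0.0005 -0.0055 -0.052
6 0.0009 -0.011 -0.105
9 0.0015 -0.0164 -0.157
11 0.0021 -0.0201 -0.192
```

View pics/s5.png

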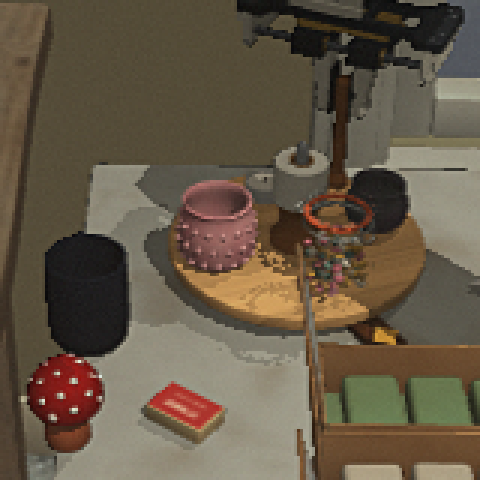

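View pics/t3.png

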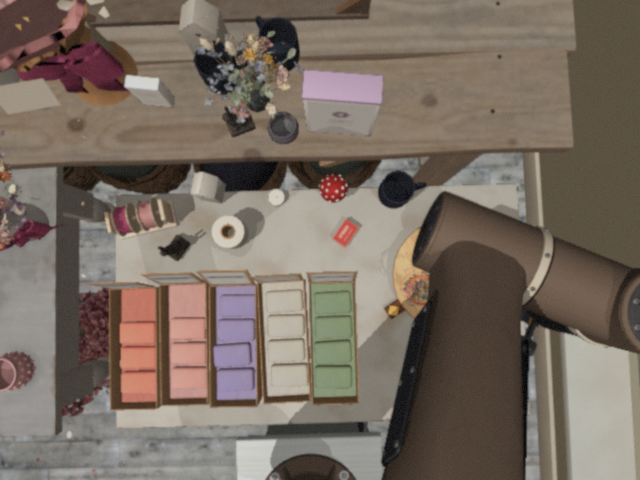

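>>> {"api": "apply_moves", "payload": {"deltas": [{"tx": 0.0003, "ty": 0, "tz": -0.0055, "turn": -0.052, "gripper": 0.008}, {"tx": 0.0009, "ty": 0, "tz": -0.011, "turn": -0.105, "gripper": 0.008}, {"tx": 0.0015, "ty": 0, "tz": -0.0164, "turn": -0.157, "gripper": 0.008}, {"tx": 0.0021, "ty": 0, "tz": -0.0201, "turn": -0.192, "gripper": 0.008}, {"tx": 0.0021, "ty": 0, "tz": -0.0201, "turn": -0.192, "gripper": 0.008}]}}

```text
time_s: 15.25
tcp_pos: [0.4723, -0.4151, 0.1273]
eef_rot: [-90.0, 0.1, 77.0]
contact_force: [-2.1, -6.8, 1.4]
gripper_width: 0.0153
```

```bash
python3 - <<'E'
from h import *
arc([0,1])
s=r.get_state(); p,d=capture('wrist'); save('w12',p); np.savez('pics/w12.npz',p=p,d=d,a=s['tcp_pos'],b=s['eef_rot'])
p,d=capture('scene'); save('s6',cv2.resize(p[130:250,290:410],None,fx=5,fy=5,interpolation=cv2.INTER_CUBIC)); np.savez('pics/s6.npz',p=p,d=d)
P=pts('scene',d)
hsv=cv2.cvtColor(p,cv2.COLOR_RGB2HSV)
m=((hsv[...,1]>120)&((hsv[...,0]<12))&(hsv[...,2]>120)).astype(np.uint8); m[:160]=0;m[215:]=0;m[:,335:336]=m[:,335:336];m[:,:335]=0;m[:,385:]=0
c=max(cv2.findContours(m,cv2.RETR_EXTERNAL,cv2.CHAIN_APPROX_NONE)[0],key=cv2.contourArea);e=cv2.fitEllipse(c);print(e)
for z in(.105,.11,.118):print(z,onz('scene',[e[0]],z))
E
```

```text
t 15.25 J [-23.5  21.6 -14.    0.1 -54.3  10.4] F [-2.1 -6.8  1.4] w 0.015312190018280634
0.10539038690065981 ang -103.2867320290228 yaw 77.02403854645416 z 0.12733024128229886
0 0.0004 -0.0 -0.0
1 0.0004 -0.0018 -0.017Traceback (most recent call last):
  File "<stdin>", line 8, in <module>
cv2.error: OpenCV(4.12.0) /io/opencv/modules/imgproc/src/shapedescr.cpp:361: error: (-201:Incorrect size of input array) There should be at least 5 points to fit the ellipse in function 'fitEllipseNoDirect'
```

View pics/s6.png

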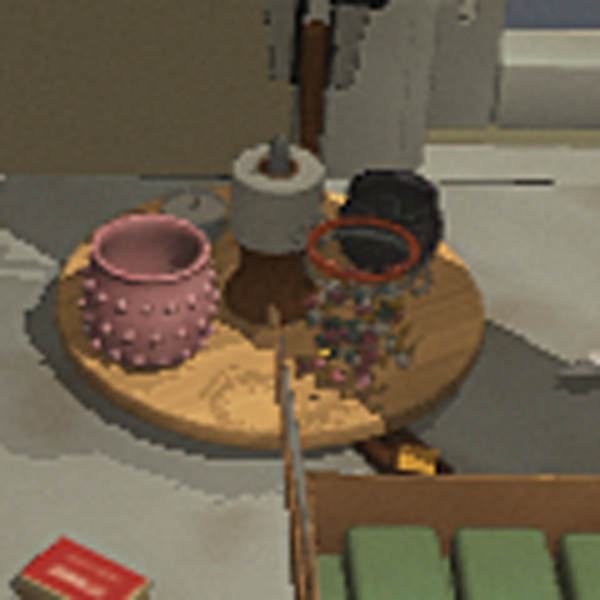

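View pics/w12.png

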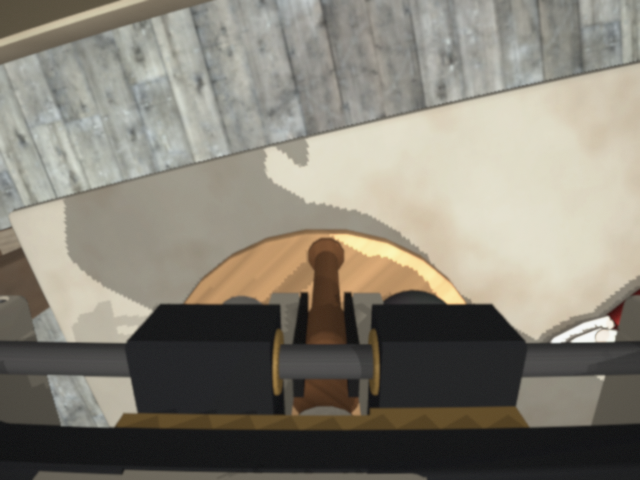

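```bash
python3 - <<'E'
from h import *
A=np.array([.4965,-.3125])
def an(n,uv,z):
    q=onz(n,[uv],z)[0,:2]-A; return round(np.hypot(*q),4),round(np.degrees(np.arctan2(q[1],q[0])),1)
for z in(.11,.122):
    print(z,'top0',an('top',[433.9,243.3],z),'scene0',an('scene',[245+283.5/3.7,140+130/3.7],z),'now',an('scene',[362.6,180],z))
print('ptr',an('top',[393.2,309.9],.012),an('scene',[373.4,222.2],.012))
d=np.load('pics/s6.npz')['d']; P=pts('scene',d); print(P[222,373]-[.4965,-.3125,0])
m=np.hypot(P[...,0]-.4965,P[...,1]+.3125); q=P[(m<.03)&(P[...,2]>.113)&(P[...,2]<.122)]; print('roll top',len(q),(q.min(0)+q.max(0))/2, np.ptp(q,0),q[:,2].mean())
E
```

```text
0.11 top0 (np.float64(0.0797), np.float64(35.4)) scene0 (np.float64(0.0827), np.float64(39.2)) now (np.float64(0.0826), np.float64(119.7))
0.122 top0 (np.float64(0.0808), np.float64(37.4)) scene0 (np.float64(0.0954), np.float64(47.5)) now (np.float64(0.0976), np.float64(113.4))
ptr (np.float64(0.1397), np.float64(121.4)) (np.float64(0.1422), np.float64(121.0))
[-0.07223165  0.12110826  0.01201025]
roll top 133 [ 0.49699134 -0.30944893  0.11744215] [0.0455832  0.04848581 0.00857201] 0.11571273150190206
```

>>> {"api": "apply_moves", "payload": {"deltas": [{"tx": 0, "ty": 0, "tz": 0, "turn": 0, "gripper": 0.008}, {"tx": 0, "ty": 0, "tz": 0, "turn": 0, "gripper": 0.008}, {"tx": 0, "ty": 0, "tz": 0, "turn": 0, "gripper": 0.008}, {"tx": 0, "ty": 0, "tz": 0, "turn": 0, "gripper": 0.008}, {"tx": 0, "ty": 0, "tz": 0, "turn": 0, "gripper": 0.008}]}}

```text
time_s: 15.85
tcp_pos: [0.4719, -0.415, 0.1274]
eef_rot: [-90.0, 0.1, 76.9]
contact_force: [-1.1, -7.8, 0.5]
gripper_width: 0.0156
```

```bash
python3 - <<'E'
from h import *
arc([0]); p,d=capture('scene'); save('s7',p); arc([0])
E
```

```text
t 15.85 J [-23.5  21.6 -14.1   0.1 -54.3  10.4] F [-1.1 -7.8  0.5] w 0.015589959616529111
0.10540917828783147 ang -103.49625669240088 yaw 76.94115820066345 z 0.12736893450617426
0 0.0004 -0.0 -0.0
t 15.9 J [-23.5  21.6 -14.1   0.1 -54.3  10.4] F [-1.7 -7.1 -1.5] w 0.015621420505723677
0.1053800436902338 ang -103.5002680853616 yaw 76.94634785084722 z 0.12735664638236116
0 0.0004 -0.0 -0.0
```

View pics/s7.png

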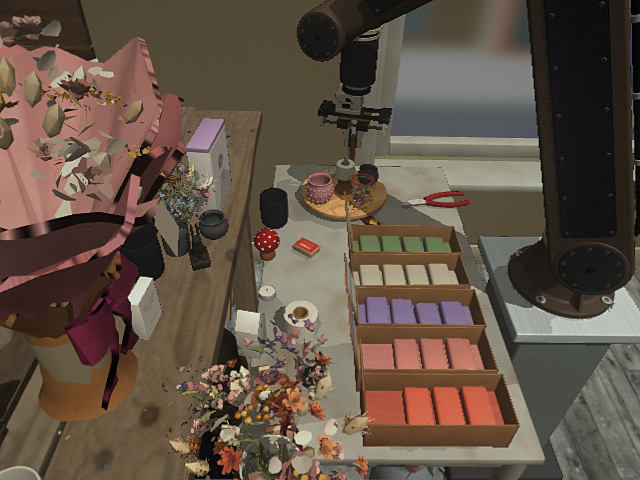

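The roll sits on the hub, the jar is at the pointer, the gripper is closed on the post, and the loose things look untouched. Handing in.

```bash
python3 -c "
from h import *
print(r.close_job())"
```

```text
the job is handed in; nothing more can be done
None
```

I put the small roll over the spindle so it rests flat on the hub and let go of it. I then turned the carousel about 85° anticlockwise by its grip post and handed in at 15.9 s with the gripper still closed on the post. The interface gives no verdict, so these are my own last checks:

- **Roll:** in the scene picture it stands flat on the hub with the spindle through it. The depth reading puts its top at about 117 mm, as it should be when seated. Its centre came out about 3 mm from the axis by that camera, inside the 6 mm limit.
- **Jar:** by the post's angle the jar stands at about 121.5°, and by its rim in the scene picture at about 120°. The brass pointer is at 121°. Either way that is about 2 mm off at most, against the 12 mm allowed. The rim figure assumes a rim height of 110 mm. The stated 122 mm top gave about 113° (roughly 11 mm off), but it also put the jar 98 mm from the axis instead of 80 mm, so I discarded it.
- **Grip and stillness:** the fingers are at 15.6 mm on the 16 mm post, commanded to 15 N. The tool pose did not change noticeably over the last half second. A steady side force of about 7 N remained on the tool, probably a slight mismatch between my arc and the post's true circle.
- **Bystanders:** in the pictures the mug, matchbox, tealight and hare look where they were at the start. I did not measure them again.

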